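# Put a filter cassette back in the spares rack

## Robot

A 6-joint arm with a two-finger parallel gripper is mounted at the origin on the work surface. World frame = base frame: x ahead of the robot, y to its left, z up, the work surface at z = 0. Lengths are in m, angles in rad, forces in N, time in s.
With the tool pointing down it reaches from about 0.375 to 0.975 m from the base axis. Payload 3.8 kg.
Tool frame: the origin (TCP) lies midway between the tips of the shut fingers; the grasp point (between the pads) lies 19 mm behind it; z points along the fingers, y is the line along which they close (so a half turn about z gives the same grasp; the last joint's range is limited). The gripper opens to 85 mm and grips with 20 to 120 N. Pads are 22 mm wide; open, the fingers measure 114 mm over their backs; the gripper's body (76 mm by 85 mm) begins 54 mm behind the grasp point. The pads swing forward as they close: fully open they stand 13 mm farther back than shut.
Start: joints at [1.259, 0.264, 1.604, -0, 1.274, -0.037], TCP at [0.183, 0.65, 0.231] pointing down, gripper open.
Joint ranges: [-2.63, 2.63], [-0.94, 2.18], [0.31, 2.57], [-1.31, 4.45], [0, 2.66], [-2.55, 2.55]. Speed limits (rad/s): [2.57, 2.57, 3.14, 3.14, 3.14, 3.14].

## Interface

Orientations are given as a rotation vector (axis times angle).
In Python, from workcell import bot, imaging gives the robot as it stands.
- The arm moves only by the tool step_arm, never from a script. Its argument "series" is a list of rows, each an object of numbers: "grip": the closure, from -1 (fully open) to 1 (shut); "x", "y", "z": the shift along the tool's x, y, z normalised to -1 to 1, where 1 is 500 mm; "ax", "ay", "az": the turn, a rotation vector about the tool's x, y, z normalised to -1 to 1, where 1 is 30 degrees. A call has 1 to 12 rows; each row is the pose to reach, as a shift and turn from the pose commanded when the call began, along the tool's axes at that moment; what a row does not reach only later rows make up. A row lasts 1/10 s, in which the tool goes at most 50 mm and 8.59 degrees, less where a joint would pass 70% of its speed; a pose out of reach is approached as far as the arm can. A call with a number of a shift or a turn outside -1 to 1 is refused whole. A call with a gripper value outside its range is refused whole. The fingers move at their own pace and stop on an object; "force" is the grip in N (left out, the last holds). Time passes only in rows, so rows that repeat a pose let the fingers close. It gives the time, the measured TCP pose, the force, the opening and the grip force at its end, in the units of the state.
- bot.read_state(): the state, without advancing time (a new reading comes with each control period).
- imaging.read_camera(name): name is "side" or "top"; returns a dict with "img" (384x512x3 uint8, red, green, blue), "fx", "fy", "cx", "cy" (pixels), "R" (3x3) and "t" (3): a world point X has camera coordinates R X + t. Camera axes: x right, y down, z forward; pixel columns grow to the right and rows downward; lengths in m; the calibration is good to about 2 mm. A picture is of the moment at which its call begins. There is no depth.
- bot.finish_job(): hands the job in; it is judged then, once.
The state is a dict: "time": time; "q": joint angles; "joint_vel": joint speeds; "joint_torque": joint torques, N m; "tool_pos": TCP position; "tcp_rot": TCP orientation; "wrist_force": force on the tool from outside, world axes, zero at the start; "torque": the same for the moment, N m; "width": opening from 0.0 (shut) to 1.0 (fully open); "grip_force": force on a finger pad.
Only numpy, scipy, OpenCV 4.12 (cv2) and the standard library are available. Lean on these libraries where they do the work, as an engineer would, in place of code of your own. Each camera call takes 0.05 s, during which the arm holds its last target. There are 200 camera calls.

## Task

One filter cassette has been left lying flat on the bench. Draw the rack's sliding follower back, stand the cassette on its short edge in the rack, pull-tab up, at the open front of the row and square with the others, then slide the follower forward so that the four cassettes are held upright with no gaps between them. Do not knock over the bottle, the jug or the jar.

Things in the scene. Friction and masses are not known exactly. Their poses are not given: they have to be found in the camera images.
- filter_mid (a point): Centre of the loose cassette: a grey plastic frame with white paper pleats, 104 mm long (its x), 64 wide (y), 26 thick (z), 120 g. A pull-tab, 26 mm wide, 12 long, stands out from the short edge at +x, so x points to the tab; the short edge at -x is flat: its foot. At the start it lies flat on the bench, tab roughly towards the robot. Either broad face may face forward when it stands.
- rack: Sheet-steel rack screwed to the bench, 300 mm long (its x), 88 wide (y); origin at bench height under its middle. Floor 4 mm above the bench; side lips reach 16 mm above the bench, 82 mm apart inside. The end wall, 96 mm high, is at +x, inner face at x = 145 mm; the row stands in front of it and the follower comes from -x (nearer the robot).
- follower (a joint): Position in m of the rack's sliding follower (back-stop): 0 where its face is 78 mm from the end wall (three cassettes closed up), growing as it is drawn back to the rack's -x end, 0.158 at its stop. With four cassettes closed up it reads 0.026. It stays where it is left; sliding takes about 2 N, plus about 0.6 N for each cassette pushed along.
- follower_grip (a point): Grip point on the follower's upright black grip post, 12 mm thick (rack's y), 28 mm long (x), free on both sides, top 106 mm above the bench; this point is 90 mm above the bench, on the post's axis, 34 mm behind the pushing face.
- follower_face (a point): Middle of the follower's pushing face (a grey steel plate, 78 mm wide, its top 81 mm above the bench), axes as the rack's; +x points to the row.
- row1_mid (a point): Centre of the first cassette of the row, next to the end wall: same kind as the loose one (26 mm thick along the rack's x, 64 wide, 104 high, tab on top to 120 mm above the bench), standing free on the rack's floor, 120 g; z is up, x runs through its thickness.
- row2_mid (a point): Centre of the second cassette of the row, as row1_mid, 1 to 3 mm from it.
- row3_mid (a point): Centre of the third cassette of the row, the one at its open front, as row1_mid; the new one goes in front of it (at its -x side).
- bottle: Standing pink bottle with a red nozzle cap, 60 mm across, 160 mm high; origin at its foot. Bystander.
- jug: Standing white jug with a side handle, 96 mm across, 120 mm high; origin at its foot. Bystander.
- jar: Small standing white jar, 42 mm across, 62 mm high, between the rack and the place of the loose cassette; origin at its foot. Bystander.
There are look-alikes about, which are no part of the job. What is shaped like the part that bears row1_mid but pink is not meant.

How it is judged:
By the outcome, as a careful person would: the job done as asked, in the order asked, and still so for the second after the job is handed in, with the robot touching nothing.
It also fails if it takes over 72 s, if anything falls off the work surface, if the arm or the gripper's body presses on something with over 40 N, if the wrist force passes 120 N, or if a joint passes its speed limit or range.

## Working session

There is one attempt and no reset: what is moved stays moved. The work goes in short steps, Python scripts to look and compute and a tool call to move; the robot and the scene stay as the last step left them, time stands still between calls to the robot, and variables do not carry over. Pictures are saved under pics/ and viewed, at most 10 in all, crops included, and the job is handed in when it is done.

Besides the shell and the picture viewer there is one more tool, called after "Call:" by a JSON object that holds its "api" and its "payload". step_arm: Moves the arm, as the interface text tells. Scaled input: -1 to 1 covers 500 mm each way for a shift and 30 degrees each way for a turn. Its arguments: {"type":"object","properties":{"series":{"type":"array","items":{"type":"object","properties":{"grip":{"type":"number"},"x":{"type":"number","minimum":-1,"maximum":1},"y":{"type":"number","minimum":-1,"maximum":1},"z":{"type":"number","minimum":-1,"maximum":1},"ax":{"type":"number","minimum":-1,"maximum":1},"ay":{"type":"number","minimum":-1,"maximum":1},"az":{"type":"number","minimum":-1,"maximum":1}}}},"force":{"type":"number"}},"required":["series"]}

```bash
mkdir -p pics; cat > h.py <<'E'
import numpy as np, cv2
from workcell import bot, imaging
from scipy.spatial.transform import Rotation as Ro
def cam(n): return imaging.read_camera(n)
def save(c,name,box=None,s=1):
    im=c['img'][:,:,::-1]
    if box: im=im[box[1]:box[3],box[0]:box[2]]
    cv2.imwrite('pics/'+name,cv2.resize(im,None,fx=s,fy=s,interpolation=cv2.INTER_CUBIC))
def ray(c,u,v):
    R=np.array(c['R']);t=np.array(c['t'])
    return -R.T@t, R.T@np.array([(u-c['cx'])/c['fx'],(v-c['cy'])/c['fy'],1])
def onz(c,u,v,z):
    o,d=ray(c,u,v); return o+d*(z-o[2])/d[2]
def proj(c,X):
    p=np.array(c['R'])@np.array(X)+np.array(c['t']); return np.array([c['fx']*p[0]/p[2]+c['cx'],c['fy']*p[1]/p[2]+c['cy']])
def rel(target,rotvec=None):
    s=bot.read_state(); R=Ro.from_rotvec(s['tcp_rot'])
    print('shift',np.round(R.inv().apply(np.array(target)-s['tool_pos'])/0.5,3))
    if rotvec is not None: print('turn',np.round(np.degrees((R.inv()*Ro.from_rotvec(rotvec)).as_rotvec())/30,3))
E
python3 - <<'E'
from h import *
for n in('top','side'):
    c=cam(n); save(c,n+'0.png',s=1.5); print(n,-np.array(c['R']).T@c['t'],np.round(c['R'],2).tolist(),c['fx'])
s=bot.read_state();print(s['tcp_rot'],s['width'],Ro.from_rotvec(s['tcp_rot']).as_matrix().round(3))
E
```

```text
top [0.43949965 0.11705597 1.06630866] [[-0.06, -1.0, 0.0], [-0.97, 0.06, -0.24], [0.24, -0.02, -0.97]] 413.4212368807493
side [ 0.37579641 -0.60641136  0.82275777] [[0.92, -0.38, -0.02], [-0.28, -0.64, -0.71], [0.26, 0.67, -0.7]] 402.5057321124782
[-0.43016888 -3.11165086  0.00332858] 0.9982112318693839 [[-0.962  0.271 -0.001]
 [ 0.271  0.962 -0.002]
 [ 0.    -0.002 -1.   ]]
```

View pics/top0.png

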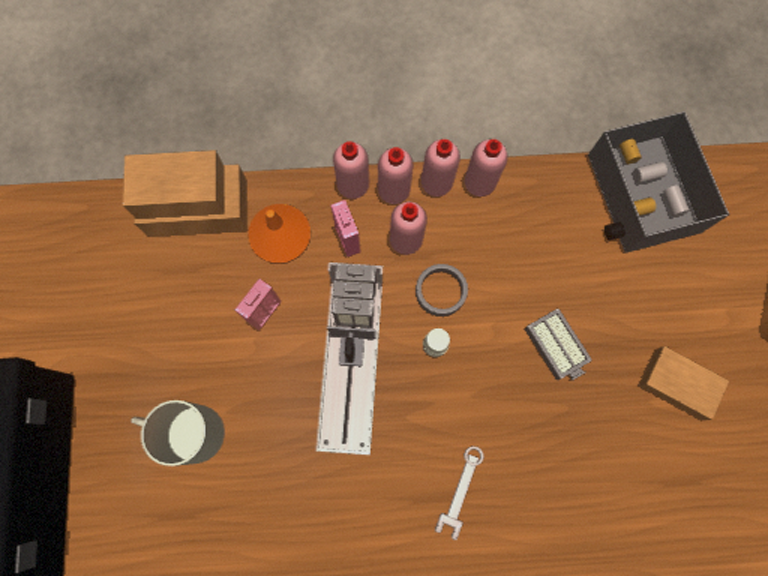

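View pics/side0.png

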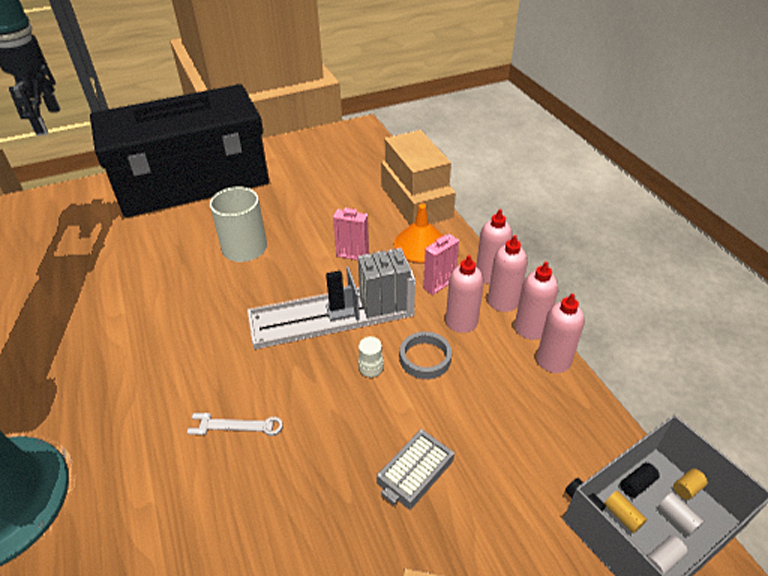

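Top view (1.5× pixels): the rack runs from (350,265) to (345,453), with the follower's black post at (350,345) and three grey cassettes at (353,275–315). The jar is at (437,342) and the jug at (182,432). 

Candidates for the loose cassette:
- The grey-framed one with white pleats, lying flat at (558,344) top and (416,470) side. This matches the description.
- The pink look-alikes at (345,228) and (258,304). Rejected for colour.
- The row cassettes, which are already in the rack.

Next is a close crop to check this choice.

```bash
python3 - <<'E'
from h import *
c=cam('top')
im=c['img'][:,:,::-1]
a=cv2.resize(im[170:310,200:270],None,fx=4,fy=4,interpolation=cv2.INTER_CUBIC)
b=cv2.resize(im[195:265,340:410],None,fx=5,fy=5,interpolation=cv2.INTER_CUBIC)
out=np.zeros((560,640,3),np.uint8); out[:560,:280]=a; out[:350,290:640]=b
cv2.imwrite('pics/crop.png',out)
hsv=cv2.cvtColor(im,cv2.COLOR_BGR2HSV)
m=(hsv[:,:,1]<70).astype(np.uint8)
m2=np.zeros_like(m); m2[195:265,340:400]=m[195:265,340:400]
k=max(cv2.findContours(m2,0,2)[0],key=cv2.contourArea); print('cass',cv2.minAreaRect(k),cv2.boxPoints(cv2.minAreaRect(k)).round(1).tolist())
for n,p in dict(post=(350,338,.106),slot1=(347.5,370,.004),slot2=(345,442,.004),fl=(317,450,.01),fr=(370,454,.01),bl=(329,264,.096),br=(383,265,.096),jar=(437,335,.062),bottle=(409,211,.16),tab=(575,374,.013)).items():
    print(n,onz(c,p[0]/1.5,p[1]/1.5,p[2]).round(3))
E
```

```text
cass ((372.9367980957031, 230.79058837890625), (46.445068359375, 26.31686782836914), 57.2647705078125) [[349.29998779296875, 218.39999389648438], [371.3999938964844, 204.10000610351562], [396.6000061035156, 243.1999969482422], [374.3999938964844, 257.3999938964844]]
post [0.604 0.15  0.106]
slot1 [0.567 0.161 0.004]
slot2 [0.448 0.171 0.004]
fl [0.438 0.217 0.01 ]
fr [0.426 0.13  0.01 ]
bl [0.73  0.179 0.096]
br [0.723 0.091 0.096]
jar [0.608 0.009 0.062]
bottle [0.789 0.047 0.16 ]
tab [ 0.535 -0.224  0.013]
```

View pics/crop.png

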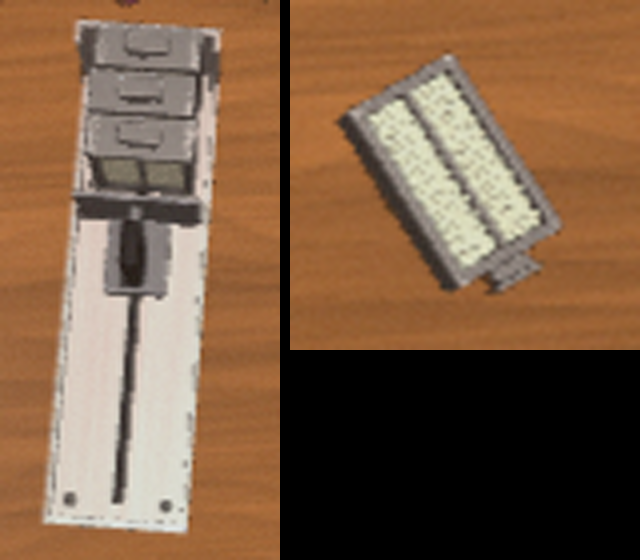

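The crop shows the grey cassette with white pleats lying flat, tab at the lower right (crop 515,270). The follower and its post are at crop (132,250), just in front of the row. The choice of cassette is confirmed.

```bash
cat >> h.py <<'E'
YAW=np.radians(-7.4); RO=np.array([.5795,.154,0])
def rk(x,y,z): return RO+np.array([x*np.cos(YAW)-y*np.sin(YAW),x*np.sin(YAW)+y*np.cos(YAW),z])
def frame(yaw,tilt,sy):  # heading yaw(deg), tilt from vertical toward heading(deg), sy=+1: y left of heading
    a,b=np.radians([yaw,tilt]); d=np.array([np.cos(a),np.sin(a),0]); z=np.sin(b)*d-np.cos(b)*np.array([0,0,1])
    y=sy*np.array([-d[1],d[0],0]); return Ro.from_matrix(np.c_[np.cross(y,z),y,z])
def go(p,Rg):
    s=bot.read_state(); R=Ro.from_rotvec(s['tcp_rot']); sh=R.inv().apply(np.array(p)-s['tool_pos']); tv=np.degrees((R.inv()*Rg).as_rotvec())
    print('pos',np.round(s['tool_pos'],4),'t',round(s['time'],1),'q',np.round(s['q'],2)); print('shift',np.round(sh/.5,3),'turn',np.round(tv/30,3),'rows',np.ceil(max(np.linalg.norm(sh)/.05,np.linalg.norm(tv)/8.59)))
E
python3 - <<'E'
from h import *
c=cam('top'); s=cam('side')
P=[onz(c,u,v,.026) for u,v in((351.4,218.6),(372.4,206.4),(394,239.4),(373.4,250.4))]
for p in P: print(p.round(4), (proj(s,p)*1.5).round(0))
print('mid',np.mean(P,0).round(4), 'len',[np.linalg.norm(P[i]-P[i-1]).round(3) for i in range(4)])
for a,b in((0,3),(1,2)): d=P[a]-P[b]; print('head',np.degrees(np.arctan2(d[1],d[0])).round(1))
g=lambda u,v,z:onz(c,200+u/4,170+v/4,z)
for n,a in dict(sl1=(134,300,.004),sl2=(118,500,.004),fl=(46,521,.01),fr=(187,531,.01),bl=(78,21,.096),br=(220,32,.096),post=(132,246,.106)).items(): print(n,g(*a).round(4))
print('rack pts side', [(proj(s,rk(*a))*1.5).round().tolist() for a in ((-.15,.044,.016),(-.15,-.044,.016),(.15,-.044,.096),(.033,0,.106))])
go(rk(.033,0,.2),frame(-7.4,0,1))
E
```

```text
[ 0.617  -0.1492  0.026 ] [419. 429.]
[ 0.6455 -0.207   0.026 ] [453. 454.]
[ 0.5574 -0.2504  0.026 ] [412. 501.]
[ 0.5331 -0.1947  0.026 ] [380. 474.]
mid [ 0.5882 -0.2003  0.026 ] len [np.float64(0.096), np.float64(0.064), np.float64(0.098), np.float64(0.061)]
head 28.5
head 26.2
sl1 [0.5708 0.1558 0.004 ]
sl2 [0.4468 0.172  0.004 ]
fl [0.4369 0.2168 0.01  ]
fr [0.4256 0.1301 0.01  ]
bl [0.7318 0.1781 0.096 ]
br [0.7195 0.0919 0.096 ]
post [0.5898 0.1517 0.106 ]
rack pts side [[247.0, 310.0], [253.0, 345.0], [416.0, 279.0], [345.0, 271.0]]
pos [0.183  0.6493 0.2306] t 0.2 q [ 1.26  0.26  1.6  -0.    1.27 -0.04]
shift [-1.097 -0.729  0.062] turn [-0.002 -0.    -0.278] rows 14.0
```

Call:
{"api": "step_arm", "payload": {"series": [{"x": -0.95,"y": -0.66,"az": -0.278,"grip": -1},{"x": -0.95,"y": -0.66,"az": -0.278,"grip": -1},{"x": -0.95,"y": -0.66,"az": -0.278,"grip": -1},{"x": -0.95,"y": -0.66,"az": -0.278,"grip": -1},{"x": -0.95,"y": -0.66,"az": -0.278,"grip": -1},{"x": -0.95,"y": -0.66,"az": -0.278,"grip": -1},{"x": -0.95,"y": -0.66,"az": -0.278,"grip": -1},{"x": -0.95,"y": -0.66,"az": -0.278,"grip": -1},{"x": -0.95,"y": -0.66,"az": -0.278,"grip": -1},{"x": -0.95,"y": -0.66,"az": -0.278,"grip": -1},{"x": -0.95,"y": -0.66,"az": -0.278,"grip": -1},{"x": -0.95,"y": -0.66,"az": -0.278,"grip": -1}]}}

```text
validation failed for argument at $.se...
```

```bash
python3 - <<'E'
from h import *
s=bot.read_state();print(s['joint_vel'])
go(rk(.012,0,.15),frame(-7.4,0,1))
E
```

```text
[ 0.00023891 -0.00188724 -0.00430098 -0.00013314 -0.00120712  0.00095596]
pos [0.183  0.6493 0.2306] t 0.2 q [ 1.26  0.26  1.6  -0.    1.27 -0.04]
shift [-1.056 -0.735  0.162] turn [-0.002 -0.    -0.278] rows 13.0
```

Call:
{"api": "step_arm", "payload": {"series": [{"x": -0.95,"y": -0.66,"z": 0,"ax": 0,"ay": 0,"az": -0.278,"grip": -1},{"x": -0.95,"y": -0.66,"z": 0,"ax": 0,"ay": 0,"az": -0.278,"grip": -1}]}}

```text
time: 0.45
tool_pos: [0.2465, 0.5722, 0.2307]
tcp_rot: [0.193, 3.136, -0.001]
wrist_force: [0.3, 0.7, -0.2]
width: 1.002
grip_force: 0.0
```

```bash
python3 - <<'E'
from h import *
go(rk(.012,0,.17),frame(-7.4,0,1))
E
```

```text
pos [0.2465 0.5722 0.2307] t 0.5 q [ 1.12  0.17  1.72 -0.    1.25 -0.32]
shift [-0.788 -0.748  0.122] turn [-0.001  0.     0.012] rows 11.0
```

Call:
{"api": "step_arm", "payload": {"series": [{"x": -0.76,"y": -0.72,"z": 0,"ax": 0,"ay": 0,"az": 0,"grip": -1},{"x": -0.76,"y": -0.72,"z": 0,"ax": 0,"ay": 0,"az": 0,"grip": -1},{"x": -0.76,"y": -0.72,"z": 0,"ax": 0,"ay": 0,"az": 0,"grip": -1},{"x": -0.76,"y": -0.72,"z": 0,"ax": 0,"ay": 0,"az": 0,"grip": -1},{"x": -0.76,"y": -0.72,"z": 0,"ax": 0,"ay": 0,"az": 0,"grip": -1},{"x": -0.76,"y": -0.72,"z": 0,"ax": 0,"ay": 0,"az": 0,"grip": -1},{"x": -0.76,"y": -0.72,"z": 0,"ax": 0,"ay": 0,"az": 0,"grip": -1},{"x": -0.76,"y": -0.72,"z": 0,"ax": 0,"ay": 0,"az": 0,"grip": -1},{"x": -0.76,"y": -0.72,"z": 0.0,"ax": 0,"ay": 0,"az": 0,"grip": -1},{"x": -0.76,"y": -0.72,"z": 0.1,"ax": 0,"ay": 0,"az": 0,"grip": -1},{"x": -0.76,"y": -0.72,"z": 0.1,"ax": 0,"ay": 0,"az": 0,"grip": -1},{"x": -0.76,"y": -0.72,"z": 0.1,"ax": 0,"ay": 0,"az": 0,"grip": -1}]}}

```text
time: 1.65
tool_pos: [0.5768, 0.1625, 0.1772]
tcp_rot: [-0.209, -3.129, 0.005]
wrist_force: [-1.3, -0.5, -0.7]
width: 0.999
grip_force: 0.0
```

```bash
python3 - <<'E'
from h import *
go(rk(.012,0,.071),frame(-7.4,0,1))
c=cam('side'); save(c,'s1.png',(150,100,310,240),4)
E
```

```text
pos [0.5768 0.1625 0.1772] t 1.6 q [ 0.23  0.17  1.82 -0.    1.16 -1.2 ]
shift [-0.033 -0.015  0.212] turn [-0.007 -0.01  -0.008] rows 3.0
```

View pics/s1.png

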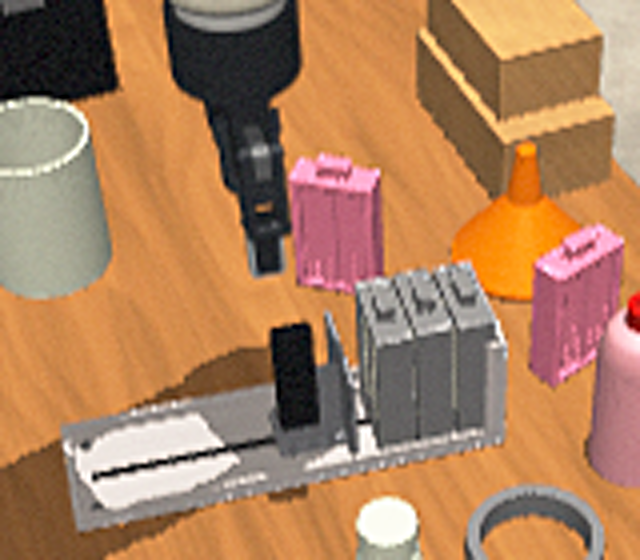

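The side view shows the gripper open above the rack. The post top is at crop (292,326), and there is a gap of about 20 mm between the follower plate and the row.

```bash
python3 - <<'E'
from h import *
s=cam('side'); p=onz(s,223,181.5,.106); d=p-RO
print(p.round(4),'rack x,y',d[0]*np.cos(YAW)+d[1]*np.sin(YAW),-d[0]*np.sin(YAW)+d[1]*np.cos(YAW))
go(rk(.012,0,.073),frame(-7.4,0,1))
E
```

```text
[0.594  0.1545 0.106 ] rack x,y 0.014304124345528964 0.0023379701827796395
pos [0.5767 0.1658 0.1803] t 1.8 q [ 0.24  0.16  1.82  0.    1.16 -1.2 ]
shift [-0.033 -0.023  0.215] turn [-0.001 -0.004 -0.004] rows 3.0
```

Call:
{"api": "step_arm", "payload": {"force": 40, "series": [{"x": -0.034,"y": -0.021,"z": 0,"ax": 0,"ay": 0,"az": 0,"grip": -1},{"x": -0.034,"y": -0.021,"z": 0.1,"ax": 0,"ay": 0,"az": 0,"grip": -1},{"x": -0.034,"y": -0.021,"z": 0.18,"ax": 0,"ay": 0,"az": 0,"grip": -1},{"x": -0.034,"y": -0.021,"z": 0.214,"ax": 0,"ay": 0,"az": 0,"grip": -1},{"x": -0.034,"y": -0.021,"z": 0.214,"ax": 0,"ay": 0,"az": 0,"grip": -0.2},{"x": -0.034,"y": -0.021,"z": 0.214,"ax": 0,"ay": 0,"az": 0,"grip": 0.4},{"x": -0.034,"y": -0.021,"z": 0.214,"ax": 0,"ay": 0,"az": 0,"grip": 1},{"x": -0.034,"y": -0.021,"z": 0.214,"ax": 0,"ay": 0,"az": 0,"grip": 1},{"x": -0.034,"y": -0.021,"z": 0.214,"ax": 0,"ay": 0,"az": 0,"grip": 1},{"x": -0.034,"y": -0.021,"z": 0.214,"ax": 0,"ay": 0,"az": 0,"grip": 1}]}}

```text
time: 2.75
tool_pos: [0.5938, 0.1541, 0.0761]
tcp_rot: [0.203, 3.132, 0.001]
wrist_force: [-1.3, 0.3, 5.9]
width: 0.13
grip_force: 40.2
```

```bash
python3 - <<'E'
from h import *
go(rk(-.122,0,.073),frame(-7.4,0,1))
E
```

```text
pos [0.5938 0.1541 0.0761] t 2.8 q [ 0.21  0.29  1.88  0.    0.97 -1.23]
shift [ 0.272 -0.004  0.005] turn [ 0.002  0.005 -0.001] rows 3.0
```

Call:
{"api": "step_arm", "payload": {"series": [{"x": 0.03,"y": 0,"z": 0,"ax": 0,"ay": 0,"az": 0,"grip": 1},{"x": 0.07,"y": 0,"z": 0,"ax": 0,"ay": 0,"az": 0,"grip": 1},{"x": 0.11,"y": 0,"z": 0,"ax": 0,"ay": 0,"az": 0,"grip": 1},{"x": 0.15,"y": 0,"z": 0,"ax": 0,"ay": 0,"az": 0,"grip": 1},{"x": 0.19,"y": 0,"z": 0,"ax": 0,"ay": 0,"az": 0,"grip": 1},{"x": 0.23,"y": 0,"z": 0,"ax": 0,"ay": 0,"az": 0,"grip": 1},{"x": 0.26,"y": 0,"z": 0,"ax": 0,"ay": 0,"az": 0,"grip": 1},{"x": 0.262,"y": 0,"z": 0,"ax": 0,"ay": 0,"az": 0,"grip": 1},{"x": 0.262,"y": 0,"z": 0,"ax": 0,"ay": 0,"az": 0,"grip": 1}]}}

```text
time: 3.65
tool_pos: [0.4634, 0.1716, 0.0761]
tcp_rot: [0.203, 3.133, 0.003]
wrist_force: [-1.9, 1.6, 8.1]
width: 0.134
grip_force: 43.0
```

Call:
{"api": "step_arm", "payload": {"series": [{"x": 0,"y": 0,"z": 0,"ax": 0,"ay": 0,"az": 0,"grip": -1},{"x": 0,"y": 0,"z": 0,"ax": 0,"ay": 0,"az": 0,"grip": -1},{"x": 0,"y": 0,"z": 0,"ax": 0,"ay": 0,"az": 0,"grip": -1},{"x": 0,"y": 0,"z": 0,"ax": 0,"ay": 0,"az": 0,"grip": -1},{"x": 0,"y": 0,"z": 0,"ax": 0,"ay": 0,"az": 0,"grip": -1},{"x": 0,"y": 0,"z": -0.1,"ax": 0,"ay": 0,"az": 0,"grip": -1},{"x": 0,"y": 0,"z": -0.2,"ax": 0,"ay": 0,"az": 0,"grip": -1},{"x": 0,"y": 0,"z": -0.28,"ax": 0,"ay": 0,"az": 0,"grip": -1},{"x": 0,"y": 0,"z": -0.28,"ax": 0,"ay": 0,"az": 0,"grip": -1}]}}

```text
time: 4.55
tool_pos: [0.4672, 0.1722, 0.2217]
tcp_rot: [0.202, 3.123, 0.007]
wrist_force: [0.7, 0.7, 0.8]
width: 1.0
grip_force: 0.0
```

```bash
python3 - <<'E'
from h import *
go(rk(-.122,0,.2),frame(-7.4,0,1))
c=cam('top'); im=c['img'][:,:,::-1].copy()
a=cv2.resize(im[170:310,200:270],None,fx=4,fy=4,interpolation=cv2.INTER_CUBIC)
b=cv2.resize(im[195:265,340:410],None,fx=7,fy=7,interpolation=cv2.INTER_CUBIC)
out=np.zeros((560,780,3),np.uint8); out[:560,:280]=a; out[:490,290:780]=b
cv2.imwrite('pics/c2.png',out)
E
```

```text
pos [0.4672 0.1722 0.2217] t 4.5 q [ 0.3  -0.08  1.99 -0.    1.21 -1.14]
shift [ 0.017 -0.007  0.043] turn [ 0.01   0.023 -0.   ] rows 1.0
```

View pics/c2.png

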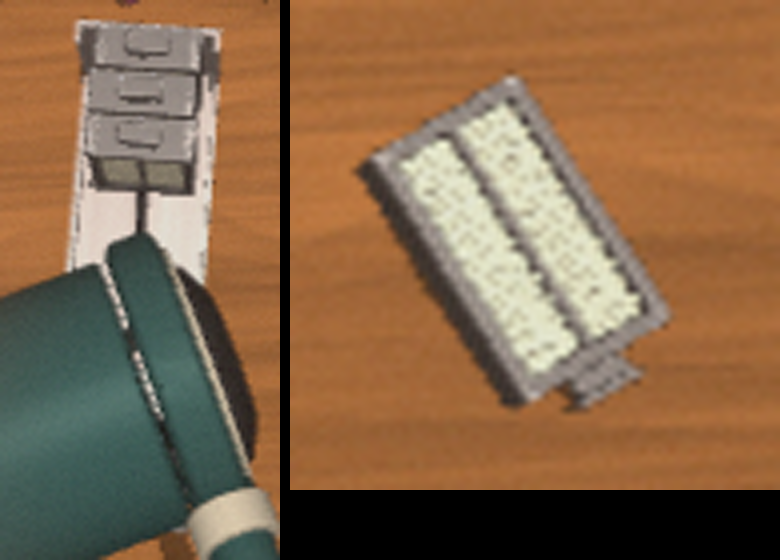

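The follower is drawn back; the arm hides it in this view. In the right crop, the loose cassette's top-face corners are at (385,157), (515,77), (668,318) and (528,393). The front top edge of row3 runs from (88,150) to (196,161) in the left crop.

```bash
cat > m.py <<'E'
E
python3 - <<'E'
from h import *
c=cam('top')
P=np.array([onz(c,340+(u-290)/7,195+v/7,.026) for u,v in((385,157),(515,77),(668,318),(528,393))])
print('mid',P.mean(0).round(4),'len',[np.linalg.norm(P[i]-P[i-1]).round(3) for i in range(4)])
for d in (P[0]-P[3],P[1]-P[2]): print(np.degrees(np.arctan2(d[1],d[0])))
def inr(p):
    d=p-RO; return (d[0]*np.cos(YAW)+d[1]*np.sin(YAW)).round(4),(-d[0]*np.sin(YAW)+d[1]*np.cos(YAW)).round(4)
for a in ((88,150),(196,161)): print('row3 front',inr(onz(c,200+a[0]/4,170+a[1]/4,.108)))
for a in ((78,21),(220,32)): print('wall outer',inr(onz(c,200+a[0]/4,170+a[1]/4,.096)))
h=28; m=P.mean(0)
for al in (10,40):
  Rg=frame(h,al,-1); go([m[0]-.05,m[1],.2],Rg)
E
```

```text
mid [ 0.588  -0.2019  0.026 ] len [np.float64(0.098), np.float64(0.058), np.float64(0.102), np.float64(0.059)]
24.768596298558275
25.365199605301797
row3 front (np.float64(0.0655), np.float64(0.0295))
row3 front (np.float64(0.0632), np.float64(-0.0348))
wall outer (np.float64(0.1479), np.float64(0.0435))
wall outer (np.float64(0.1469), np.float64(-0.0435))
pos [0.4636 0.171  0.2156] t 4.7 q [ 0.3  -0.07  2.   -0.    1.21 -1.14]
shift [-0.244 -0.72   0.031] turn [-0.413  0.133  4.805] rows 17.0
pos [0.4636 0.171  0.2156] t 4.7 q [ 0.3  -0.07  2.   -0.    1.21 -1.14]
shift [-0.244 -0.72   0.031] turn [-1.656  0.53   4.573] rows 18.0
```

Call:
{"api": "step_arm", "payload": {"series": [{"x": -0.22,"y": -0.72,"z": 0,"ax": 0,"ay": 0,"az": 1,"grip": -1},{"x": -0.22,"y": -0.72,"z": 0,"ax": 0,"ay": 0,"az": 1,"grip": -1},{"x": -0.22,"y": -0.72,"z": 0,"ax": 0,"ay": 0,"az": 1,"grip": -1},{"x": -0.22,"y": -0.72,"z": 0,"ax": 0,"ay": 0,"az": 1,"grip": -1},{"x": -0.22,"y": -0.72,"z": 0,"ax": 0,"ay": 0,"az": 1,"grip": -1},{"x": -0.22,"y": -0.72,"z": 0,"ax": 0,"ay": 0,"az": 1,"grip": -1},{"x": -0.22,"y": -0.72,"z": 0,"ax": 0,"ay": 0,"az": 1,"grip": -1},{"x": -0.22,"y": -0.72,"z": 0,"ax": 0,"ay": 0,"az": 1,"grip": -1},{"x": -0.22,"y": -0.72,"z": 0,"ax": 0,"ay": 0,"az": 1,"grip": -1}]}}

```text
time: 5.55
tool_pos: [0.5243, -0.2035, 0.2114]
tcp_rot: [-1.012, -2.97, 0.001]
wrist_force: [0.2, 0.5, -0.5]
width: 0.996
grip_force: 0.0
```

Call:
{"api": "step_arm", "payload": {"series": [{"x": 0,"y": 0,"z": 0,"ax": 0,"ay": 0,"az": 1,"grip": -1},{"x": 0,"y": 0,"z": 0,"ax": 0,"ay": 0,"az": 1,"grip": -1},{"x": 0,"y": 0,"z": 0,"ax": 0,"ay": 0,"az": 1,"grip": -1},{"x": 0,"y": 0,"z": 0,"ax": 0,"ay": 0,"az": 1,"grip": -1}]}}

```text
time: 5.95
tool_pos: [0.524, -0.1989, 0.2118]
tcp_rot: [-1.746, -2.606, 0.001]
wrist_force: [0.6, 0.5, -0.1]
width: 0.994
grip_force: 0.0
```

Call:
{"api": "step_arm", "payload": {"series": [{"x": 0,"y": 0,"z": 0,"ax": 0,"ay": 0,"az": 1,"grip": -1},{"x": 0,"y": 0,"z": 0,"ax": 0,"ay": 0,"az": 1,"grip": -1},{"x": 0,"y": 0,"z": 0,"ax": 0,"ay": 0,"az": 1,"grip": -1},{"x": 0,"y": 0,"z": 0,"ax": 0,"ay": 0,"az": 1,"grip": -1}]}}

```text
time: 6.35
tool_pos: [0.5241, -0.1988, 0.2119]
tcp_rot: [-2.361, -2.066, 0.002]
wrist_force: [0.0, 0.3, 0.2]
width: 1.002
grip_force: 0.0
```

Call:
{"api": "step_arm", "payload": {"series": [{"x": 0,"y": 0,"z": 0,"ax": 0,"ay": 0,"az": 1,"grip": -1},{"x": 0,"y": 0,"z": 0,"ax": 0,"ay": 0,"az": 1,"grip": -1},{"x": 0,"y": 0,"z": 0,"ax": 0,"ay": 0,"az": 1,"grip": -1},{"x": 0,"y": 0,"z": 0,"ax": 0,"ay": 0,"az": 1,"grip": -1},{"x": 0,"y": 0,"z": 0,"ax": 0,"ay": 0,"az": 1,"grip": -1}]}}

```text
time: 6.85
tool_pos: [0.5242, -0.1989, 0.2121]
tcp_rot: [-2.813, -1.391, 0.004]
wrist_force: [-0.1, -0.4, -0.6]
width: 0.997
grip_force: 0.0
```

```bash
python3 - <<'E'
from h import *
m=np.array([.588,-.202,0]); d=np.array([np.cos(np.radians(26)),np.sin(np.radians(26)),0])
T=m+.007*d; T[2]=.005
for al in (20,42): 
  Rg=frame(26,al,-1); z=Rg.as_matrix()[:,2]; go(T-.11*z,Rg)
E
```

```text
pos [ 0.5242 -0.1989  0.2121] t 6.8 q [-0.41  0.06  1.87  0.    1.21  0.24]
shift [0.018 0.078 0.207] turn [-0.162  0.658  0.878] rows 4.0
pos [ 0.5242 -0.1989  0.2121] t 6.8 q [-0.41  0.06  1.87  0.    1.21  0.24]
shift [-0.046  0.046  0.251] turn [-0.332  1.377  0.845] rows 6.0
```

Call:
{"api": "step_arm", "payload": {"series": [{"x": 0,"y": 0.05,"z": 0.05,"ax": -0.162,"ay": 0.658,"az": 0.878,"grip": -1},{"x": 0,"y": 0.05,"z": 0.05,"ax": -0.162,"ay": 0.658,"az": 0.878,"grip": -1},{"x": 0,"y": 0.05,"z": 0.05,"ax": -0.162,"ay": 0.658,"az": 0.878,"grip": -1},{"x": 0,"y": 0.05,"z": 0.05,"ax": -0.162,"ay": 0.658,"az": 0.878,"grip": -1},{"x": 0,"y": 0.05,"z": 0.05,"ax": -0.162,"ay": 0.658,"az": 0.878,"grip": -1}]}}

```text
time: 7.35
tool_pos: [0.5423, -0.2147, 0.1866]
tcp_rot: [-2.942, -0.676, -0.519]
wrist_force: [-1.1, -0.2, -0.4]
width: 1.0
grip_force: 0.0
```

```bash
python3 - <<'E'
from h import *
m=np.array([.588,-.202,0]); d=np.array([np.cos(np.radians(26)),np.sin(np.radians(26)),0])
T=m+.007*d; T[2]=.005
Rg=frame(26,42,-1); z=Rg.as_matrix()[:,2]; go(T-.09*z,Rg)
E
```

```text
pos [ 0.5423 -0.2147  0.1866] t 7.3 q [-0.6   0.    2.02  0.37  0.97  0.33]
shift [-0.091  0.018  0.211] turn [ 0.     0.732 -0.003] rows 3.0
```

Call:
{"api": "step_arm", "payload": {"series": [{"x": -0.091,"y": 0.018,"z": 0.1,"ax": 0,"ay": 0.732,"az": 0,"grip": -1},{"x": -0.091,"y": 0.018,"z": 0.211,"ax": 0,"ay": 0.732,"az": 0,"grip": -1},{"x": -0.091,"y": 0.018,"z": 0.211,"ax": 0,"ay": 0.732,"az": 0,"grip": -1},{"x": -0.091,"y": 0.018,"z": 0.211,"ax": 0,"ay": 0.732,"az": 0,"grip": -1},{"x": -0.091,"y": 0.018,"z": 0.211,"ax": 0,"ay": 0.732,"az": 0,"grip": -1}]}}

```text
time: 7.85
tool_pos: [0.5399, -0.2236, 0.0688]
tcp_rot: [-2.717, -0.624, -1.037]
wrist_force: [-1.1, 1.0, -0.7]
width: 1.001
grip_force: 0.0
```

```bash
python3 - <<'E'
from h import *
m=np.array([.588,-.202,0]); d=np.array([np.cos(np.radians(26)),np.sin(np.radians(26)),0])
T=m+.007*d; T[2]=.005
Rg=frame(26,42,-1); z=Rg.as_matrix()[:,2]; go(T,Rg)
a=cam('top')['img'][180:290,320:420,::-1];b=cam('side')['img'][240:360,220:330,::-1]
cv2.imwrite('pics/c3.png',np.hstack([cv2.resize(a,(390,430),interpolation=2),cv2.resize(b,(390,430),interpolation=2)]))
E
```

```text
pos [ 0.5399 -0.2236  0.0688] t 7.8 q [-0.83  0.18  2.24  1.07  0.82 -0.52]
shift [0.004 0.004 0.175] turn [-0.01   0.004 -0.008] rows 2.0
```

View pics/c3.png

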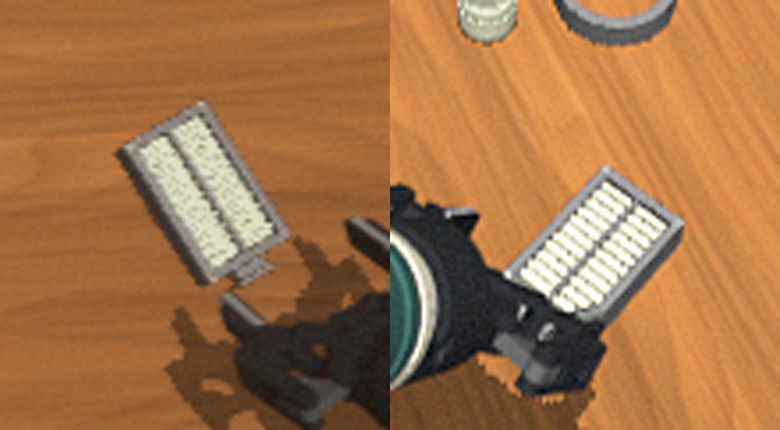

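The top view (left) shows the open fingers at (230,300) and (365,230). Their height shifts them about 28 mm to the right in the image, and allowing for that they straddle the cassette's axis. I'll descend along the tool axis.

Call:
{"api": "step_arm", "payload": {"force": 70, "series": [{"x": 0.004,"y": 0.004,"z": 0.05,"ax": -0.01,"ay": 0,"az": -0.01,"grip": -1},{"x": 0.004,"y": 0.004,"z": 0.1,"ax": -0.01,"ay": 0,"az": -0.01,"grip": -1},{"x": 0.004,"y": 0.004,"z": 0.14,"ax": -0.01,"ay": 0,"az": -0.01,"grip": -1},{"x": 0.004,"y": 0.004,"z": 0.172,"ax": -0.01,"ay": 0,"az": -0.01,"grip": -1},{"x": 0.004,"y": 0.004,"z": 0.172,"ax": -0.01,"ay": 0,"az": -0.01,"grip": -1},{"x": 0.004,"y": 0.004,"z": 0.172,"ax": -0.01,"ay": 0,"az": -0.01,"grip": -0.7},{"x": 0.004,"y": 0.004,"z": 0.172,"ax": -0.01,"ay": 0,"az": -0.01,"grip": -0.5},{"x": 0.004,"y": 0.004,"z": 0.172,"ax": -0.01,"ay": 0,"az": -0.01,"grip": 0},{"x": 0.004,"y": 0.004,"z": 0.172,"ax": -0.01,"ay": 0,"az": -0.01,"grip": 0},{"x": 0.004,"y": 0.004,"z": 0.172,"ax": -0.01,"ay": 0,"az": -0.01,"grip": 0}]}}

```text
time: 8.95
tool_pos: [0.5989, -0.2033, 0.0147]
tcp_rot: [-2.724, -0.636, -1.058]
wrist_force: [-1.4, 2.7, 5.9]
width: 0.724
grip_force: 76.0
```

```bash
python3 - <<'E'
from h import *
m=np.array([.588,-.202,0]); d=np.array([np.cos(np.radians(26)),np.sin(np.radians(26)),0])
T=m+.007*d; T[2]=.005
Rg=frame(26,42,-1); go(T,Rg); go(T+[0,0,.2],Rg)
s=cam('side');b=s['img'][230:350,220:330,::-1]
cv2.imwrite('pics/c4.png',cv2.resize(b,None,fx=5,fy=5,interpolation=2))
E
```

```text
pos [ 0.5989 -0.2033  0.0147] t 8.9 q [-0.71  0.33  2.2   1.25  0.71 -0.64]
shift [-0.016 -0.012  0.011] turn [ 0.017 -0.009  0.016] rows 1.0
pos [ 0.5989 -0.2033  0.0147] t 8.9 q [-0.71  0.33  2.2   1.25  0.71 -0.64]
shift [ 0.253 -0.007 -0.285] turn [ 0.017 -0.009  0.016] rows 4.0
```

View pics/c4.png

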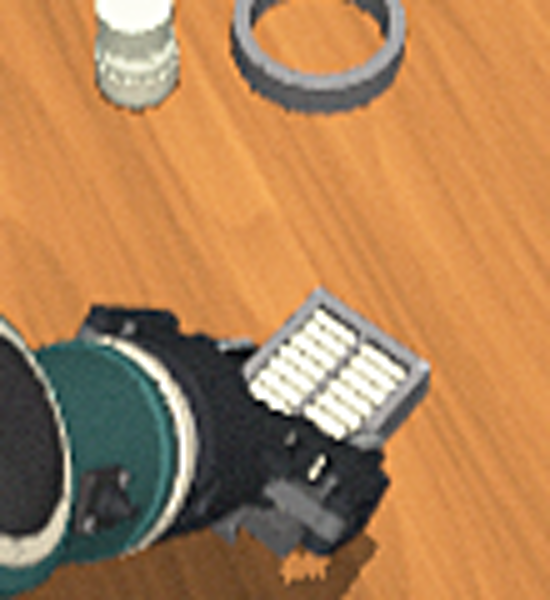

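Side view: the fingers clamp the cassette across its width, and grip force is 76 N. I'll lift and check the hold.

Call:
{"api": "step_arm", "payload": {"series": [{"x": 0.02,"y": 0,"z": -0.02,"ax": 0,"ay": 0,"az": 0,"grip": 0},{"x": 0.05,"y": 0,"z": -0.05,"ax": 0,"ay": 0,"az": 0,"grip": 0},{"x": 0.1,"y": 0,"z": -0.1,"ax": 0,"ay": 0,"az": 0,"grip": 0},{"x": 0.16,"y": 0,"z": -0.18,"ax": 0,"ay": 0,"az": 0,"grip": 0},{"x": 0.23,"y": 0,"z": -0.26,"ax": 0,"ay": 0,"az": 0,"grip": 0},{"x": 0.25,"y": 0,"z": -0.28,"ax": 0,"ay": 0,"az": 0,"grip": 0},{"x": 0.25,"y": 0,"z": -0.28,"ax": 0,"ay": 0,"az": 0,"grip": 0}]}}

```text
time: 9.7
tool_pos: [0.5977, -0.204, 0.2055]
tcp_rot: [-2.729, -0.639, -1.063]
wrist_force: [-0.1, 0.1, -2.0]
width: 0.726
grip_force: 76.5
```

```bash
python3 - <<'E'
from h import *
for al,hd in((42,26),):
  # roll 180 about tool z, then turn heading to -7.4 tilt 48
  go([.54,-.1,.26],frame(-7.4,48,1))
a=cam('top')['img'][120:300,250:410,::-1];b=cam('side')['img'][160:340,190:350,::-1]
cv2.imwrite('pics/c5.png',cv2.resize(np.hstack([a,b]),None,fx=2.4,fy=2.4,interpolation=2))
E
```

```text
pos [ 0.5977 -0.204   0.2055] t 9.7 q [-0.72  0.02  2.11  0.91  0.89 -0.16]
shift [ 0.067 -0.235 -0.093] turn [-0.238 -1.044 -5.085] rows 19.0
```

View pics/c5.png

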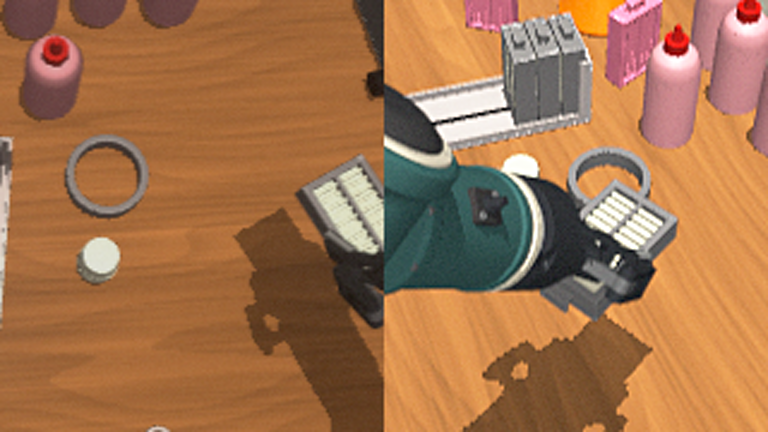

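The cassette is held level at about 0.2 m. Top view: jar at (99,260). Before the big turn I want the joint ranges checked, so I'll fit the simple kinematics from the logged states.

```bash
cat > kin.py <<'E'
from h import *
from scipy.optimize import least_squares
D=[([1.259,.264,1.604,0,1.274,-.037],[.183,.65,.231]),([1.12,.17,1.72,0,1.25,-.32],[.2465,.5722,.2307]),([.23,.17,1.82,0,1.16,-1.2],[.5768,.1625,.1772]),
([.21,.29,1.88,0,.97,-1.23],[.5938,.1541,.0761]),([.3,-.08,1.99,0,1.21,-1.14],[.4672,.1722,.2217]),([-.41,.06,1.87,0,1.21,.24],[.5242,-.1989,.2121]),
([-.6,0,2.02,.37,.97,.33],[.5423,-.2147,.1866]),([-.83,.18,2.24,1.07,.82,-.52],[.5399,-.2236,.0688]),([-.71,.33,2.2,1.25,.71,-.64],[.5989,-.2033,.0147]),([-.72,.02,2.11,.91,.89,-.16],[.5977,-.204,.2055])]
def fk(q,k):
    a0,h,L1,e,L2,d=k
    A=Ro.from_euler('z',q[0]);B=A*Ro.from_euler('y',q[1]);F=B*Ro.from_euler('y',q[2])
    T=F*Ro.from_euler('ZYZ',q[3:6])*Ro.from_euler('z',np.pi/2)
    return A.apply([a0,0,h])+B.apply([0,0,L1])+F.apply([e,0,L2])+T.apply([0,0,d]),T
K=least_squares(lambda k:np.concatenate([fk(q,k)[0]-p for q,p in D]),[0,.3,.4,0,.4,.2]).x
lo=np.array([-2.63,-.94,.31,-1.31,0,-2.55]);hi=np.array([2.63,2.18,2.57,4.45,2.66,2.55])
def ik(p,R,q0):
    f=lambda q:np.r_[(fk(q,K)[0]-p)*5,(R.inv()*fk(q,K)[1]).as_rotvec()]
    r=least_squares(f,np.clip(q0,lo+.001,hi-.001),bounds=(lo,hi)); return r.x,np.abs(r.fun).max()
E
python3 - <<'E'
from kin import *
print(K.round(4),np.abs([fk(q,K)[0]-p for q,p in D]).max())
s=bot.read_state();p,T=fk(s['q'],K);print(p-s['tool_pos'],(T.inv()*Ro.from_rotvec(s['tcp_rot'])).magnitude())
# final pose: TCP near row front
for z in(.07,.15,.25):
  P=rk(.05,0,z); R=frame(-7.4,48,1); seen=set()
  for j4 in(-1,0,1,2,3,4):
    for j6 in(-2,0,2):
      q,e=ik(P,R,[.2,.2,2.1,j4,.7,j6])
      if e<2e-3: seen.add(tuple((q.round(2)+0).tolist()))
  print(z,seen)
E
```

```text
[-0.0239  0.2782  0.5345  0.0053  0.5875  0.3869] 0.026576760081912287
[ 0.0017303  -0.00266924  0.00507398] 5.467654667382611e-16
0.07 set()
0.15 set()
0.25 {(0.49, -0.18, 2.26, -0.99, 0.54, -0.2)}
```

```bash
sed -i 's/\[0,.3,.4,0,.4,.2\])/[0,.3,.4,0,.4,.2],loss="soft_l1",f_scale=.003)/' kin.py; python3 - <<'E'
from kin import *
print(K.round(4),np.linalg.norm([fk(q,K)[0]-p for q,p in D],axis=1).round(3))
def sols(P,R):
  S={}
  for j1 in (.1,.6,-.6):
   for j4 in(-1,0,1,2,3,4):
    for j6 in(-2,0,2):
      q,e=ik(P,R,[j1,.2,2.2,j4,.7,j6])
      if e<3e-3: S[tuple((q.round(1)+0).tolist())]=1
  return list(S)
for t in (20,30,38,48,60,75):
  z=.07-.02*np.cos(np.radians(t))
  print('final',t,sols(rk(.05,0,z),frame(-7.4,t,1)),'flip',sols(rk(.05,0,z),frame(-7.4,t,-1)))
for t in (52,60): print('grasp',t,sols([.595,-.2,.012],frame(26,t,-1)))
E
```

```text
[-0.0257  0.2667  0.5499  0.0098  0.5899  0.3857] [0.026 0.028 0.027 0.028 0.027 0.027 0.014 0.003 0.003 0.008]
final 20 [(0.3, 0.2, 2.1, -0.3, 0.6, -0.9)] flip [(0.3, 0.2, 2.1, -0.3, 0.6, 2.2)]
final 30 [(0.4, 0.2, 2.2, -0.7, 0.4, -0.5)] flip []
final 38 [(0.4, 0.1, 2.3, -1.2, 0.4, 0.1)] flip []
final 48 [(0.5, 0.2, 2.4, 4.4, 0.5, 0.8)] flip [(0.5, 0.2, 2.4, 4.4, 0.5, -2.4)]
final 60 [(0.6, 0.3, 2.4, 4.1, 0.8, 1.2)] flip [(0.6, 0.3, 2.4, 4.1, 0.8, -2.0)]
final 75 [(0.6, 0.5, 2.5, 4.0, 1.2, 1.4)] flip [(0.6, 0.5, 2.5, 4.0, 1.2, -1.7)]
grasp 52 [(-0.8, 0.4, 2.2, 1.5, 0.9, -0.9)]
grasp 60 [(-0.9, 0.5, 2.2, 1.6, 1.0, -1.1)]
```

```bash
sed -i 's/a0,h,L1,e,L2,d=k/a0,h,L1,e,L2,d,w=k/; s/A.apply(\[a0,0,h\])/A.apply([a0,w,h])/; s/\[0,.3,.4,0,.4,.2\]/[0,.3,.4,0,.4,.2,0]/' kin.py; python3 - <<'E'
from kin import *
print(K.round(4),np.linalg.norm([fk(q,K)[0]-p for q,p in D],axis=1).round(3))
qg=[-.9,.45,2.2,1.6,1,-1.1]; qf=[.4,.15,2.2,-.8,.4,-.3]
for t in (52,56,60): 
  print('g',t,[ik([.595,-.2,z],frame(26,t,-1),qg)[0].round(2).tolist() for z in(.012,.1)])
for t in (38,34,30):
  for z in (.055,.12,.2): q,e=ik(rk(.05,0,z),frame(-7.4,t,1),qf);print('f',t,z,q.round(2).tolist(),round(e,4))
s=bot.read_state(); T=s['tool_pos'].copy() if hasattr(s['tool_pos'],'copy') else s['tool_pos']; go([.5989,-.2033,.015],frame(26.5,42.5,-1)); go([.5989,-.2033,.015],Ro.from_rotvec([-2.724,-.636,-1.058]))
E
```

```text
[ 0.0018  0.2391  0.5169 -0.0007  0.5613  0.3445  0.0265] [0.002 0.002 0.001 0.003 0.002 0.002 0.003 0.002 0.004 0.003]
g 52 [[-0.79, 0.4, 2.24, 1.47, 0.85, -0.92], [-0.79, 0.22, 2.23, 1.31, 0.88, -0.67]]
g 56 [[-0.82, 0.44, 2.25, 1.53, 0.92, -1.01], [-0.82, 0.25, 2.24, 1.39, 0.94, -0.77]]
g 60 [[-0.85, 0.48, 2.25, 1.58, 0.99, -1.09], [-0.85, 0.28, 2.26, 1.46, 1.0, -0.87]]
f 38 0.055 [0.34, 0.16, 2.27, -1.22, 0.3, 0.01] 0.0
f 38 0.12 [0.34, 0.05, 2.23, -0.85, 0.38, -0.38] 0.0
f 38 0.2 [0.34, -0.06, 2.17, -0.6, 0.51, -0.65] 0.0
f 34 0.055 [0.32, 0.16, 2.23, -0.88, 0.32, -0.34] 0.0
f 34 0.12 [0.32, 0.06, 2.19, -0.63, 0.42, -0.61] 0.0
f 34 0.2 [0.32, -0.05, 2.12, -0.46, 0.57, -0.79] 0.0
f 30 0.055 [0.3, 0.17, 2.18, -0.62, 0.37, -0.61] 0.0
f 30 0.12 [0.3, 0.07, 2.14, -0.46, 0.49, -0.78] 0.0
f 30 0.2 [0.3, -0.02, 2.07, -0.36, 0.64, -0.9] 0.0
pos [ 0.5952 -0.2018  0.1995] t 9.8 q [-0.72  0.02  2.12  0.91  0.89 -0.16]
shift [-0.243  0.002  0.278] turn [0.028 0.015 0.001] rows 4.0
pos [ 0.5952 -0.2018  0.1995] t 9.8 q [-0.72  0.02  2.12  0.91  0.89 -0.16]
shift [-0.243  0.002  0.278] turn [-0.001  0.008 -0.003] rows 4.0
```

The model fits to 3 mm. The current grasp tilt would put joint 4 at its limit when placing. I'll set the cassette back down and regrasp at a 58° tilt.

Call:
{"api": "step_arm", "payload": {"series": [{"x": -0.06,"y": 0,"z": 0.07,"ax": 0,"ay": 0,"az": 0,"grip": 0},{"x": -0.13,"y": 0,"z": 0.148,"ax": 0,"ay": 0,"az": 0,"grip": 0},{"x": -0.19,"y": 0,"z": 0.217,"ax": 0,"ay": 0,"az": 0,"grip": 0},{"x": -0.225,"y": 0,"z": 0.257,"ax": 0,"ay": 0,"az": 0,"grip": 0},{"x": -0.243,"y": 0.002,"z": 0.277,"ax": 0,"ay": 0.008,"az": 0,"grip": 0},{"x": -0.243,"y": 0.002,"z": 0.277,"ax": 0,"ay": 0.008,"az": 0,"grip": 0},{"x": -0.243,"y": 0.002,"z": 0.277,"ax": 0,"ay": 0.008,"az": 0,"grip": -1},{"x": -0.243,"y": 0.002,"z": 0.277,"ax": 0,"ay": 0.008,"az": 0,"grip": -1},{"x": -0.243,"y": 0.002,"z": 0.277,"ax": 0,"ay": 0.008,"az": 0,"grip": -1},{"x": -0.243,"y": 0.002,"z": 0.2,"ax": 0,"ay": 0.008,"az": 0,"grip": -1},{"x": -0.243,"y": 0.002,"z": 0.1,"ax": 0,"ay": 0.008,"az": 0,"grip": -1},{"x": -0.243,"y": 0.002,"z": 0.1,"ax": 0,"ay": 0.008,"az": 0,"grip": -1}]}}

```text
time: 11.0
tool_pos: [0.5461, -0.2317, 0.085]
tcp_rot: [-2.727, -0.634, -1.064]
wrist_force: [0.3, -1.3, 0.8]
width: 1.001
grip_force: 0.0
```

```bash
python3 - <<'E'
from h import *
c=cam('top'); im=c['img'][:,:,::-1]; hsv=cv2.cvtColor(im,cv2.COLOR_BGR2HSV)
# white pleats centroid, orientation
m=((hsv[:,:,1]<70)&(hsv[:,:,2]>170)).astype(np.uint8); m[:,:345]=0;m[:,410:]=0;m[:195]=0;m[270:]=0
m=cv2.morphologyEx(m,cv2.MORPH_CLOSE,np.ones((5,5)))
k=max(cv2.findContours(m,0,2)[0],key=cv2.contourArea); r=cv2.minAreaRect(k); print(r)
b=cv2.boxPoints(r); W=np.array([onz(c,*p,.024) for p in b]); print(W.round(4).tolist(),W.mean(0).round(4)); 
for i in range(4): d=W[i]-W[i-1]; print(round(np.linalg.norm(d),4),np.degrees(np.arctan2(d[1],d[0])).round(1))
m0=np.array([.588,-.202,0]); h=np.radians(26); d=np.array([np.cos(h),np.sin(h),0])
R=frame(26,58,-1); z=R.as_matrix()[:,2]
T=m0+.012*d; T[2]=.012; go(T-.08*z,R)
E
```

```text
((374.0000305175781, 227.00003051757812), (39.05498504638672, 20.364383697509766), 59.85861587524414)
[[0.6255, -0.161, 0.024], [0.6494, -0.2097, 0.024], [0.5594, -0.2478, 0.024], [0.5365, -0.1998, 0.024]] [ 0.5927 -0.2046  0.024 ]
0.0971 23.6
0.0543 -63.8
0.0978 -157.1
0.0532 115.5
pos [ 0.5462 -0.2307  0.0835] t 11.1 q [-0.83  0.17  2.23  1.07  0.82 -0.51]
shift [-0.048 -0.016  0.035] turn [0.023 0.52  0.019] rows 2.0
```

Call:
{"api": "step_arm", "payload": {"series": [{"x": -0.048,"y": -0.012,"z": 0.025,"ax": 0.023,"ay": 0.52,"az": 0.019,"grip": -1},{"x": -0.048,"y": -0.012,"z": 0.025,"ax": 0.023,"ay": 0.52,"az": 0.019,"grip": -1},{"x": -0.048,"y": -0.012,"z": 0.025,"ax": 0.023,"ay": 0.52,"az": 0.019,"grip": -1},{"x": -0.048,"y": -0.012,"z": 0.025,"ax": 0.023,"ay": 0.52,"az": 0.019,"grip": -1}]}}

```text
time: 11.45
tool_pos: [0.5339, -0.2262, 0.0531]
tcp_rot: [-2.503, -0.57, -1.377]
wrist_force: [0.3, -0.2, 0.3]
width: 0.999
grip_force: 0.0
```

```bash
python3 - <<'E'
from h import *
m0=np.array([.591,-.203,0]); h=np.radians(26); d=np.array([np.cos(h),np.sin(h),0])
R=frame(26,58,-1); T=m0+.011*d; T[2]=.010; go(T,R)
E
```

```text
pos [ 0.5339 -0.2262  0.0531] t 11.4 q [-0.98  0.35  2.29  1.38  1.03 -0.96]
shift [0.004 0.01  0.169] turn [-0.013  0.007 -0.018] rows 2.0
```

Call:
{"api": "step_arm", "payload": {"force": 80, "series": [{"x": 0.004,"y": 0.01,"z": 0.05,"ax": -0.013,"ay": 0,"az": -0.018,"grip": -1},{"x": 0.004,"y": 0.01,"z": 0.1,"ax": -0.013,"ay": 0,"az": -0.018,"grip": -1},{"x": 0.004,"y": 0.01,"z": 0.14,"ax": -0.013,"ay": 0,"az": -0.018,"grip": -1},{"x": 0.004,"y": 0.01,"z": 0.169,"ax": -0.013,"ay": 0,"az": -0.018,"grip": -1},{"x": 0.004,"y": 0.01,"z": 0.169,"ax": -0.013,"ay": 0,"az": -0.018,"grip": -1},{"x": 0.004,"y": 0.01,"z": 0.169,"ax": -0.013,"ay": 0,"az": -0.018,"grip": -1}]}}

```text
time: 12.05
tool_pos: [0.6035, -0.1991, 0.0138]
tcp_rot: [-2.508, -0.59, -1.392]
wrist_force: [-0.7, 0.3, 0.5]
width: 0.999
grip_force: 0.0
```

Call:
{"api": "step_arm", "payload": {"series": [{"x": 0,"y": 0,"z": 0,"ax": 0,"ay": 0,"az": 0,"grip": -0.7},{"x": 0,"y": 0,"z": 0,"ax": 0,"ay": 0,"az": 0,"grip": -0.5},{"x": 0,"y": 0,"z": 0,"ax": 0,"ay": 0,"az": 0,"grip": 0},{"x": 0,"y": 0,"z": 0,"ax": 0,"ay": 0,"az": 0,"grip": 0},{"x": 0,"y": 0,"z": 0,"ax": 0,"ay": 0,"az": 0,"grip": 0}]}}

```text
time: 12.55
tool_pos: [0.6026, -0.2001, 0.0139]
tcp_rot: [-2.508, -0.586, -1.395]
wrist_force: [-4.0, 0.6, 7.6]
width: 0.731
grip_force: 87.3
```

```bash
python3 - <<'E'
from h import *
s=bot.read_state(); p=np.array(s['tool_pos']); R=Ro.from_rotvec(s['tcp_rot']).as_matrix(); print('grasp rot',R.round(4).tolist())
print('heading',np.degrees(np.arctan2(R[1,2],R[0,2])),'tilt',np.degrees(np.arccos(-R[2,2])),'y tilt',R[2,1])
go(p+[0,0,.2],Ro.from_matrix(R))
E
```

```text
grasp rot [[0.4724, 0.4395, 0.764], [0.2382, -0.8982, 0.3694], [0.8486, 0.0075, -0.529]]
heading 25.806297011892195 tilt 58.06368481299021 y tilt 0.007475652536638594
pos [ 0.6026 -0.2001  0.0139] t 12.6 q [-0.83  0.46  2.24  1.57  0.95 -1.05]
shift [ 0.339  0.003 -0.212] turn [-0. -0. -0.] rows 5.0
```

Gripped at 87 N, 58° tilt. Lifting.

Call:
{"api": "step_arm", "payload": {"series": [{"x": 0.02,"y": 0,"z": -0.012,"ax": 0,"ay": 0,"az": 0,"grip": 0},{"x": 0.06,"y": 0,"z": -0.04,"ax": 0,"ay": 0,"az": 0,"grip": 0},{"x": 0.14,"y": 0,"z": -0.09,"ax": 0,"ay": 0,"az": 0,"grip": 0},{"x": 0.22,"y": 0,"z": -0.14,"ax": 0,"ay": 0,"az": 0,"grip": 0},{"x": 0.3,"y": 0,"z": -0.19,"ax": 0,"ay": 0,"az": 0,"grip": 0},{"x": 0.37,"y": 0,"z": -0.23,"ax": 0,"ay": 0,"az": 0,"grip": 0},{"x": 0.37,"y": 0,"z": -0.23,"ax": 0,"ay": 0,"az": 0,"grip": 0}]}}

```text
time: 13.25
tool_pos: [0.6049, -0.2006, 0.2392]
tcp_rot: [-2.511, -0.594, -1.406]
wrist_force: [0.1, 0.1, -0.1]
width: 0.733
grip_force: 87.3
```

```bash
cat >> kin.py <<'E'
Rg=Ro.from_matrix([[0.4724,0.4395,0.764],[0.2382,-0.8982,0.3694],[0.8486,0.0075,-0.529]])
a=np.radians(25.8); d0=np.array([np.cos(a),np.sin(a),0]); U=np.array([0,0,1.])
def cas(x,z): return Ro.from_matrix(np.c_[x,np.cross(z,x),z])
X=np.array([np.cos(YAW),np.sin(YAW),0])
RF=cas(U,-X)*cas(-d0,U).inv()*Rg
def plan(p,R,q0,n):
    s=bot.read_state(); q,e=ik(p,R,q0); print('goal q',q.round(2),'err',round(e,4),'t',round(s['time'],2))
    q1=np.array(s['q']); P=np.array(s['tool_pos']);T=Ro.from_rotvec(s['tcp_rot'])
    off=P-fk(q1,K)[0]
    for i in range(1,n+1):
        w,W=fk(q1+(q-q1)*i/n,K); w=w+off if i<n else np.array(p)
        if i==n: W=R
        tv=np.degrees((T.inv()*W).as_rotvec()); sh=T.inv().apply(w-P)
        print(i,w.round(3),'shift',(sh/.5).round(3),'turn',(tv/30).round(3),'rows',np.ceil(max(np.linalg.norm(sh)/.05,np.linalg.norm(tv)/8.59)))
        P,T=w,W
E
python3 - <<'E'
from kin import *
plan(rk(.045,0,.23),RF,[.32,-.05,2.1,-.42,.6,-.8],6)
E
```

```text
goal q [ 0.31 -0.07  2.07 -0.38  0.66 -0.9 ] err 0.0 t 13.25
1 [ 0.594 -0.111  0.196] shift [-0.04  -0.173  0.095] turn [ 0.359 -0.378 -0.687] rows 4.0
2 [ 0.578 -0.05   0.166] shift [ 0.021 -0.116  0.075] turn [ 0.295 -0.318 -0.759] rows 4.0
3 [ 0.57  -0.008  0.154] shift [ 0.06  -0.046  0.046] turn [ 0.214 -0.28  -0.811] rows 4.0
4 [0.579 0.029 0.161] shift [0.07  0.031 0.01 ] turn [ 0.127 -0.27  -0.842] rows 4.0
5 [0.601 0.077 0.188] shift [ 0.052  0.103 -0.028] turn [ 0.046 -0.286 -0.85 ] rows 4.0
6 [0.624 0.148 0.23 ] shift [ 0.01   0.159 -0.064] turn [-0.017 -0.326 -0.84 ] rows 4.0
```

```bash
python3 - <<'E'
from kin import *
s=bot.read_state(); q1=np.array(s['q']); P=np.array(s['tool_pos']);T=Ro.from_rotvec(s['tcp_rot'])
G=rk(.045,0,.235); qG,_=ik(G,RF,[.31,-.07,2.07,-.38,.66,-.9]); q=q1
for i in range(1,7):
    W=fk(q1+(qG-q1)*i/6,K)[1] if i<6 else RF
    w=P if i==0 else np.array(s['tool_pos'])*(1-i/6)+G*i/6+np.array([-.05,0,.0])*np.sin(np.pi*i/6)
    q,e=ik(w,W,q)
    print(i,w.round(3),'shift',(T.inv().apply(w-P)/.5).round(3),'turn',(np.degrees((T.inv()*W).as_rotvec())/30).round(3),q.round(2),round(e,4)); P,T=w,W
E
```

```text
1 [ 0.583 -0.142  0.238] shift [ 0.007 -0.124  0.01 ] turn [ 0.36  -0.375 -0.69 ] [-0.7  -0.02  2.1   0.92  1.06 -0.51] 0.0
2 [ 0.568 -0.084  0.238] shift [ 0.059 -0.099  0.033] turn [ 0.296 -0.315 -0.761] [-0.52 -0.07  2.06  0.65  1.06 -0.58] 0.0
3 [ 0.565 -0.026  0.237] shift [ 0.1   -0.042  0.042] turn [ 0.215 -0.278 -0.812] [-0.3  -0.1   2.04  0.4   1.02 -0.65] 0.0
4 [0.574 0.032 0.236] shift [0.107 0.033 0.037] turn [ 0.129 -0.269 -0.841] [-0.06 -0.11  2.03  0.15  0.94 -0.73] 0.0
5 [0.596 0.09  0.236] shift [0.073 0.097 0.026] turn [ 0.049 -0.286 -0.849] [ 0.15 -0.1   2.04 -0.1   0.83 -0.81] 0.0
6 [0.624 0.148 0.235] shift [0.017 0.127 0.02 ] turn [-0.013 -0.327 -0.837] [ 0.31 -0.08  2.07 -0.37  0.67 -0.9 ] 0.0
```

Smooth joint path. Executing it.

Call:
{"api": "step_arm", "payload": {"series": [{"x": 0.007,"y": -0.124,"z": 0.01,"ax": 0.36,"ay": -0.375,"az": -0.69,"grip": 0},{"x": 0.007,"y": -0.124,"z": 0.01,"ax": 0.36,"ay": -0.375,"az": -0.69,"grip": 0},{"x": 0.007,"y": -0.124,"z": 0.01,"ax": 0.36,"ay": -0.375,"az": -0.69,"grip": 0},{"x": 0.007,"y": -0.124,"z": 0.01,"ax": 0.36,"ay": -0.375,"az": -0.69,"grip": 0}]}}

```text
time: 13.65
tool_pos: [0.5822, -0.1402, 0.2322]
tcp_rot: [-2.486, -1.205, -1.133]
wrist_force: [1.3, 0.4, -0.7]
width: 0.727
grip_force: 87.5
```

Call:
{"api": "step_arm", "payload": {"series": [{"x": 0.059,"y": -0.099,"z": 0.033,"ax": 0.296,"ay": -0.315,"az": -0.761,"grip": 0},{"x": 0.059,"y": -0.099,"z": 0.033,"ax": 0.296,"ay": -0.315,"az": -0.761,"grip": 0},{"x": 0.059,"y": -0.099,"z": 0.033,"ax": 0.296,"ay": -0.315,"az": -0.761,"grip": 0},{"x": 0.059,"y": -0.099,"z": 0.033,"ax": 0.296,"ay": -0.315,"az": -0.761,"grip": 0}]}}

```text
time: 14.05
tool_pos: [0.5664, -0.0809, 0.2312]
tcp_rot: [-2.32, -1.816, -0.879]
wrist_force: [0.2, 0.1, -0.7]
width: 0.734
grip_force: 87.7
```

Call:
{"api": "step_arm", "payload": {"series": [{"x": 0.1,"y": -0.042,"z": 0.042,"ax": 0.215,"ay": -0.278,"az": -0.812,"grip": 0},{"x": 0.1,"y": -0.042,"z": 0.042,"ax": 0.215,"ay": -0.278,"az": -0.812,"grip": 0},{"x": 0.1,"y": -0.042,"z": 0.042,"ax": 0.215,"ay": -0.278,"az": -0.812,"grip": 0},{"x": 0.1,"y": -0.042,"z": 0.042,"ax": 0.215,"ay": -0.278,"az": -0.812,"grip": 0}]}}

```text
time: 14.45
tool_pos: [0.5615, -0.0225, 0.23]
tcp_rot: [1.943, 2.32, 0.611]
wrist_force: [0.6, 0.2, -0.0]
width: 0.733
grip_force: 87.7
```

Call:
{"api": "step_arm", "payload": {"series": [{"x": 0.107,"y": 0.033,"z": 0.037,"ax": 0.129,"ay": -0.269,"az": -0.841,"grip": 0},{"x": 0.107,"y": 0.033,"z": 0.037,"ax": 0.129,"ay": -0.269,"az": -0.841,"grip": 0},{"x": 0.107,"y": 0.033,"z": 0.037,"ax": 0.129,"ay": -0.269,"az": -0.841,"grip": 0},{"x": 0.107,"y": 0.033,"z": 0.037,"ax": 0.129,"ay": -0.269,"az": -0.841,"grip": 0}]}}

```text
time: 14.85
tool_pos: [0.5703, 0.0354, 0.2285]
tcp_rot: [1.37, 2.58, 0.347]
wrist_force: [0.2, -0.1, -2.4]
width: 0.732
grip_force: 87.8
```

```bash
python3 - <<'E'
from kin import *
plan(rk(.045,0,.235),RF,[.31,-.07,2.07,-.38,.66,-.9],2)
E
```

```text
goal q [ 0.31 -0.08  2.07 -0.37  0.67 -0.9 ] err 0.0 t 14.85
1 [0.598 0.075 0.224] shift [0.036 0.083 0.034] turn [ 0.062 -0.323 -0.827] rows 4.0
2 [0.624 0.148 0.235] shift [ 0.03   0.155 -0.006] turn [-0.033 -0.33  -0.865] rows 4.0
```

Call:
{"api": "step_arm", "payload": {"series": [{"x": 0.036,"y": 0.083,"z": 0.02,"ax": 0.062,"ay": -0.323,"az": -0.827,"grip": 0},{"x": 0.036,"y": 0.083,"z": 0.02,"ax": 0.062,"ay": -0.323,"az": -0.827,"grip": 0},{"x": 0.036,"y": 0.083,"z": 0.02,"ax": 0.062,"ay": -0.323,"az": -0.827,"grip": 0},{"x": 0.036,"y": 0.083,"z": 0.02,"ax": 0.062,"ay": -0.323,"az": -0.827,"grip": 0}]}}

```text
time: 15.25
tool_pos: [0.5949, 0.0732, 0.2293]
tcp_rot: [0.776, 2.651, 0.111]
wrist_force: [0.2, -0.6, -1.7]
width: 0.734
grip_force: 88.1
```

Call:
{"api": "step_arm", "payload": {"series": [{"x": 0.03,"y": 0.155,"z": -0.006,"ax": -0.033,"ay": -0.33,"az": -0.865,"grip": 0},{"x": 0.03,"y": 0.155,"z": -0.006,"ax": -0.033,"ay": -0.33,"az": -0.865,"grip": 0},{"x": 0.03,"y": 0.155,"z": -0.006,"ax": -0.033,"ay": -0.33,"az": -0.865,"grip": 0},{"x": 0.03,"y": 0.155,"z": -0.006,"ax": -0.033,"ay": -0.33,"az": -0.865,"grip": 0},{"x": 0.03,"y": 0.155,"z": -0.006,"ax": -0.033,"ay": -0.33,"az": -0.865,"grip": 0}]}}

```text
time: 15.75
tool_pos: [0.6217, 0.1455, 0.2414]
tcp_rot: [0.16, 2.581, -0.053]
wrist_force: [1.3, -1.0, -1.1]
width: 0.736
grip_force: 88.3
```

```bash
python3 - <<'E'
from kin import *
go(rk(.045,0,.235),RF); go(rk(.045,0,.06),RF)
b=cam('side');save(b,'c6.png',(150,60,310,220),3.7)
E
```

```text
pos [0.6217 0.1455 0.2414] t 15.8 q [ 0.32 -0.1   2.07 -0.37  0.69 -0.9 ]
shift [0.003 0.006 0.013] turn [-0.004 -0.002 -0.006] rows 1.0
pos [0.6217 0.1455 0.2414] t 15.8 q [ 0.32 -0.1   2.07 -0.37  0.69 -0.9 ]
shift [0.188 0.008 0.31 ] turn [-0.004 -0.002 -0.006] rows 4.0
```

View pics/c6.png

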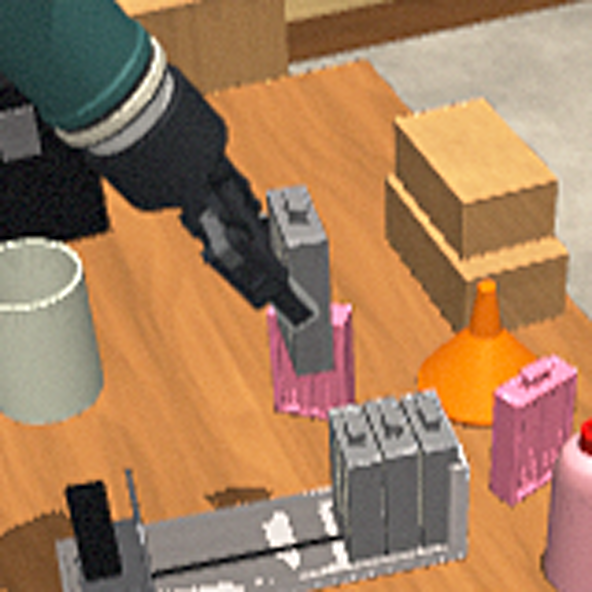

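The side view shows the cassette upright in the gripper with its tab up at crop (297,210) and its foot at about (297,372)–(332,366). The follower is fully back (post at 95,490) and the row is intact at (400,480).

```bash
python3 - <<'E'
from kin import *
c=cam('side'); Y=np.array([-X[1],X[0],0])
def onside(u,v):
    o,d=ray(c,150+u/3.7,60+v/3.7); k=((RO-.032*Y-o)@Y)/(d@Y); p=o+d*k; return round((p-RO)@X,4),round(p[2],4)
for n,a in dict(foot_front=(297,372),foot_back=(332,366),row3_top_front=(346,478-0),row3_foot=(350,560),r1foot=(447,545)).items(): print(n,onside(*a))
s=bot.read_state(); print('tcp rack',(np.array(s['tool_pos'])-RO)@X,(np.array(s['tool_pos'])-RO)@Y,s['tool_pos'][2])
E
```

```text
foot_front (np.float64(0.0317), np.float64(0.2005))
foot_back (np.float64(0.0554), np.float64(0.2001))
row3_top_front (np.float64(0.0612), np.float64(0.0967))
row3_foot (np.float64(0.0613), np.float64(0.012))
r1foot (np.float64(0.1372), np.float64(0.006))
tcp rack 0.04402548403882648 -0.0027415989052996127 0.24277104902392377
```

Call:
{"api": "step_arm", "payload": {"series": [{"x": 0.035,"y": 0.006,"z": 0.056,"ax": -0.004,"ay": 0,"az": -0.006,"grip": 0},{"x": 0.08,"y": 0.006,"z": 0.128,"ax": -0.004,"ay": 0,"az": -0.006,"grip": 0},{"x": 0.12,"y": 0.006,"z": 0.192,"ax": -0.004,"ay": 0,"az": -0.006,"grip": 0},{"x": 0.155,"y": 0.006,"z": 0.249,"ax": -0.004,"ay": 0,"az": -0.006,"grip": 0},{"x": 0.18,"y": 0.006,"z": 0.289,"ax": -0.004,"ay": 0,"az": -0.006,"grip": 0},{"x": 0.196,"y": 0.006,"z": 0.315,"ax": -0.004,"ay": 0,"az": -0.006,"grip": 0},{"x": 0.196,"y": 0.006,"z": 0.315,"ax": -0.004,"ay": 0,"az": -0.006,"grip": 0}]}}

```text
time: 16.55
tool_pos: [0.6221, 0.1465, 0.0544]
tcp_rot: [0.152, 2.583, -0.055]
wrist_force: [0.1, -0.4, -1.7]
width: 0.733
grip_force: 88.4
```

```bash
python3 - <<'E'
from kin import *
go(rk(.044,0,.047),RF)
s=bot.read_state(); print(s['wrist_force'])
E
```

```text
pos [0.6221 0.1465 0.0544] t 16.6 q [ 0.32  0.16  2.22 -0.74  0.35 -0.48]
shift [0.006 0.004 0.013] turn [-0.005 -0.005  0.007] rows 1.0
[ 0.08247111 -0.37423953 -1.66567011]
```

Call:
{"api": "step_arm", "payload": {"series": [{"x": 0.003,"y": 0.003,"z": 0.005,"ax": 0,"ay": 0,"az": 0,"grip": 0},{"x": 0.005,"y": 0.004,"z": 0.01,"ax": 0,"ay": 0,"az": 0,"grip": 0},{"x": 0.007,"y": 0.004,"z": 0.013,"ax": 0,"ay": 0,"az": 0,"grip": 0},{"x": 0.007,"y": 0.004,"z": 0.013,"ax": 0,"ay": 0,"az": 0,"grip": 0}]}}

```text
time: 16.95
tool_pos: [0.625, 0.1505, 0.0511]
tcp_rot: [0.147, 2.577, -0.052]
wrist_force: [0.8, -0.2, -1.3]
width: 0.736
grip_force: 88.4
```

```bash
python3 - <<'E'
from kin import *
c=cam('side'); Y=np.array([-X[1],X[0],0])
save(c,'c7.png',(150,130,290,250),5)
go(rk(.044,0,.047),RF)
s=bot.read_state(); print(s['wrist_force'])
E
```

```text
pos [0.6249 0.1506 0.0511] t 17.0 q [ 0.32  0.17  2.22 -0.78  0.34 -0.45]
shift [ 0.007 -0.005  0.005] turn [0.003 0.007 0.011] rows 1.0
[-0.07340092  0.18655131 -1.03838318]
```

View pics/c7.png

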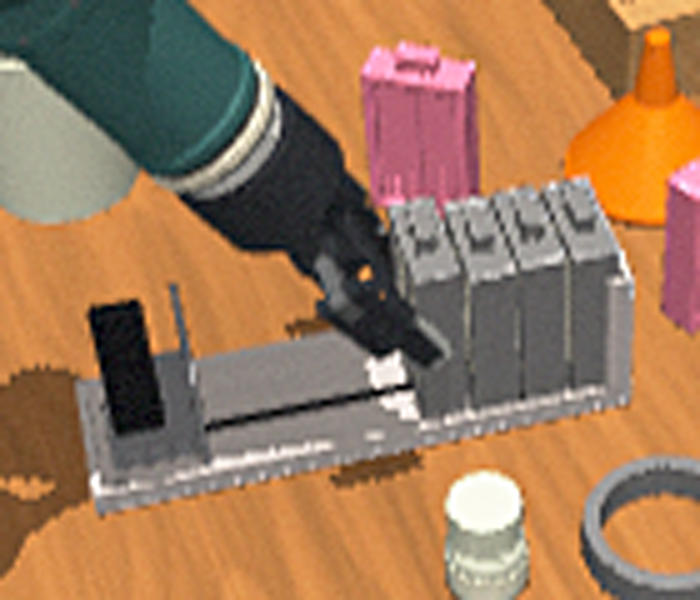

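Side view: the cassette stands upright and square in the row line, its foot just above the rack floor (crop 440,415) and about 3 mm in front of row3. I'll lower it to contact.

Call:
{"api": "step_arm", "payload": {"series": [{"x": 0.003,"y": -0.002,"z": 0.003,"ax": 0,"ay": 0,"az": 0,"grip": 0},{"x": 0.006,"y": -0.003,"z": 0.005,"ax": 0,"ay": 0.005,"az": 0.01,"grip": 0},{"x": 0.007,"y": -0.003,"z": 0.007,"ax": 0,"ay": 0.005,"az": 0.01,"grip": 0},{"x": 0.007,"y": -0.003,"z": 0.007,"ax": 0,"ay": 0.005,"az": 0.01,"grip": 0}]}}

```text
time: 17.4
tool_pos: [0.6236, 0.1489, 0.0463]
tcp_rot: [0.154, 2.579, -0.05]
wrist_force: [-3.3, -1.5, 3.7]
width: 0.731
grip_force: 88.9
```

Call:
{"api": "step_arm", "payload": {"series": [{"x": 0.001,"y": 0,"z": 0.002,"ax": 0,"ay": 0,"az": 0,"grip": 0},{"x": 0.002,"y": 0,"z": 0.004,"ax": 0,"ay": 0,"az": 0,"grip": 0},{"x": 0.002,"y": 0,"z": 0.004,"ax": 0,"ay": 0,"az": 0,"grip": 0}]}}

```text
time: 17.7
tool_pos: [0.6249, 0.149, 0.0463]
tcp_rot: [0.154, 2.576, -0.05]
wrist_force: [-9.2, -2.7, 16.2]
width: 0.731
grip_force: 90.4
```

```bash
python3 - <<'E'
from kin import *
go(rk(.044,0,.0465),RF)
s=bot.read_state(); print(s['wrist_force'])
E
```

```text
pos [0.6249 0.149  0.0463] t 17.7 q [ 0.32  0.17  2.22 -0.8   0.33 -0.42]
shift [ 0.003 -0.002 -0.002] turn [0.002 0.008 0.001] rows 1.0
[-9.1683918  -2.67375433 16.24209355]
```

Call:
{"api": "step_arm", "payload": {"series": [{"x": -0.003,"y": 0,"z": -0.004,"ax": 0,"ay": 0,"az": 0,"grip": 0},{"x": -0.003,"y": 0,"z": -0.004,"ax": 0,"ay": 0,"az": 0,"grip": -0.55},{"x": -0.003,"y": 0,"z": -0.004,"ax": 0,"ay": 0,"az": 0,"grip": -0.7},{"x": -0.003,"y": 0,"z": -0.004,"ax": 0,"ay": 0,"az": 0,"grip": -1},{"x": -0.003,"y": 0,"z": -0.004,"ax": 0,"ay": 0,"az": 0,"grip": -1},{"x": -0.003,"y": 0,"z": -0.004,"ax": 0,"ay": 0,"az": 0,"grip": -1},{"x": -0.003,"y": 0,"z": -0.03,"ax": 0,"ay": 0,"az": 0,"grip": -1},{"x": -0.003,"y": 0,"z": -0.09,"ax": 0,"ay": 0,"az": 0,"grip": -1},{"x": -0.003,"y": 0,"z": -0.17,"ax": 0,"ay": 0,"az": 0,"grip": -1},{"x": -0.003,"y": 0,"z": -0.25,"ax": 0,"ay": 0,"az": 0,"grip": -1},{"x": -0.003,"y": 0,"z": -0.33,"ax": 0,"ay": 0,"az": 0,"grip": -1},{"x": -0.003,"y": 0,"z": -0.33,"ax": 0,"ay": 0,"az": 0,"grip": -1}]}}

```text
time: 18.9
tool_pos: [0.5396, 0.1617, 0.1906]
tcp_rot: [0.153, 2.571, -0.043]
wrist_force: [1.2, -0.6, 1.3]
width: 1.002
grip_force: 0.0
```

```bash
python3 - <<'E'
from kin import *
c=cam('side'); im=c['img']; Y=np.array([-X[1],X[0],0])
# predicted side-face corners of a cassette standing with centre rack x=.045: compare grey levels
a=cam('side'); g=cv2.cvtColor(a['img'],cv2.COLOR_RGB2GRAY)
for z in (.03,.07,.10):
    print(z,[int(g[int(v),int(u)]) for u,v in (proj(a,rk(x,-.032,z)) for x in np.arange(.02,.15,.004))])
# black post location: dark blob in rack region
m=(a['img'].max(2)<45).astype(np.uint8); m[:, :150]=0;m[:,230:]=0;m[:160]=0;m[250:]=0
n,l,st,ce=cv2.connectedComponentsWithStats(m); print([(st[i].tolist(),ce[i].round(1).tolist()) for i in range(1,n) if st[i][4]>60])
go(rk(-.116,0,.24),frame(-7.4,0,1))
E
```

```text
0.03 [250, 254, 88, 76, 96, 95, 93, 94, 98, 96, 80, 98, 93, 95, 92, 94, 95, 94, 96, 97, 90, 93, 92, 94, 95, 86, 90, 92, 90, 90, 125, 142, 139]
0.07 [247, 84, 124, 86, 96, 93, 92, 95, 93, 90, 138, 66, 95, 93, 93, 99, 97, 110, 78, 93, 94, 92, 95, 97, 138, 82, 96, 96, 95, 89, 151, 142, 132]
0.1 [139, 85, 98, 92, 88, 85, 94, 95, 85, 93, 146, 92, 87, 91, 89, 88, 84, 100, 87, 91, 91, 102, 89, 95, 129, 89, 90, 85, 94, 85, 85, 104, 143]
[([175, 160, 25, 12, 100], [188.3, 164.5]), ([168, 190, 15, 27, 259], [174.9, 203.2])]
pos [0.5385 0.1604 0.1856] t 19.0 q [ 0.41 -0.19  2.26 -0.48  0.63 -0.71]
shift [ 0.068 -0.001 -0.171] turn [-0.     1.07   0.019] rows 4.0
```

The cassette stands upright, with the same front edge at every height. Next I'll regrip the follower post.

Call:
{"api": "step_arm", "payload": {"series": [{"x": 0.068,"y": 0,"z": -0.171,"ax": 0,"ay": 1,"az": 0.019,"grip": -1},{"x": 0.068,"y": 0,"z": -0.171,"ax": 0,"ay": 1,"az": 0.019,"grip": -1},{"x": 0.068,"y": 0,"z": -0.171,"ax": 0,"ay": 1,"az": 0.019,"grip": -1},{"x": 0.068,"y": 0,"z": -0.171,"ax": 0,"ay": 1,"az": 0.019,"grip": -1},{"x": 0.068,"y": 0,"z": -0.171,"ax": 0,"ay": 1,"az": 0.019,"grip": -1}]}}

```text
time: 19.5
tool_pos: [0.4664, 0.1682, 0.237]
tcp_rot: [0.205, 3.104, -0.008]
wrist_force: [0.3, -0.3, -0.0]
width: 0.996
grip_force: 0.0
```

```bash
python3 - <<'E'
from kin import *
go(rk(-.1174,.002,.15),frame(-7.4,0,1))
E
```

```text
pos [0.4664 0.1682 0.237 ] t 19.5 q [ 0.31 -0.1   1.99 -0.02  1.23 -1.13]
shift [0.012 0.006 0.174] turn [-0.006  0.06  -0.006] rows 2.0
```

Call:
{"api": "step_arm", "payload": {"force": 40, "series": [{"x": 0.008,"y": 0.006,"z": 0.08,"ax": 0,"ay": 0.06,"az": 0,"grip": -1},{"x": 0.008,"y": 0.006,"z": 0.16,"ax": 0,"ay": 0.06,"az": 0,"grip": -1},{"x": 0.01,"y": 0.006,"z": 0.24,"ax": 0,"ay": 0.06,"az": 0,"grip": -1},{"x": 0.012,"y": 0.006,"z": 0.29,"ax": 0,"ay": 0.06,"az": 0,"grip": -1},{"x": 0.012,"y": 0.006,"z": 0.322,"ax": 0,"ay": 0.06,"az": 0,"grip": -1},{"x": 0.012,"y": 0.006,"z": 0.322,"ax": 0,"ay": 0.06,"az": 0,"grip": 0},{"x": 0.012,"y": 0.006,"z": 0.322,"ax": 0,"ay": 0.06,"az": 0,"grip": 0.5},{"x": 0.012,"y": 0.006,"z": 0.322,"ax": 0,"ay": 0.06,"az": 0,"grip": 1},{"x": 0.012,"y": 0.006,"z": 0.322,"ax": 0,"ay": 0.06,"az": 0,"grip": 1},{"x": 0.012,"y": 0.006,"z": 0.322,"ax": 0,"ay": 0.06,"az": 0,"grip": 1},{"x": 0.012,"y": 0.006,"z": 0.322,"ax": 0,"ay": 0.06,"az": 0,"grip": 1}]}}

```text
time: 20.6
tool_pos: [0.4651, 0.1713, 0.0787]
tcp_rot: [0.203, 3.131, -0.004]
wrist_force: [-1.3, -3.8, 5.7]
width: 0.133
grip_force: 40.1
```

```bash
python3 - <<'E'
from kin import *
go(rk(.0,.002,.076),frame(-7.4,0,1)); s=bot.read_state(); print(s['width'],s['grip_force'],s['wrist_force'],(np.array(s['tool_pos'])-RO)@X)
E
```

```text
pos [0.4651 0.1713 0.0787] t 20.6 q [ 0.31  0.07  2.13 -0.    0.93 -1.13]
shift [-0.231 -0.001  0.007] turn [-0.004  0.008 -0.001] rows 3.0
0.13252598043082875 40.08066952228546 [-1.28715093 -3.79003938  5.70959958] -0.11565437571771374
```

Call:
{"api": "step_arm", "payload": {"series": [{"x": -0.03,"y": 0,"z": 0,"ax": 0,"ay": 0,"az": 0,"grip": 1},{"x": -0.07,"y": 0,"z": 0,"ax": 0,"ay": 0,"az": 0,"grip": 1},{"x": -0.11,"y": 0,"z": 0,"ax": 0,"ay": 0,"az": 0,"grip": 1},{"x": -0.15,"y": 0,"z": 0,"ax": 0,"ay": 0,"az": 0,"grip": 1},{"x": -0.18,"y": 0,"z": 0,"ax": 0,"ay": 0,"az": 0,"grip": 1},{"x": -0.2,"y": 0,"z": 0,"ax": 0,"ay": 0,"az": 0,"grip": 1},{"x": -0.21,"y": 0,"z": 0,"ax": 0,"ay": 0,"az": 0,"grip": 1},{"x": -0.215,"y": 0,"z": 0,"ax": 0,"ay": 0,"az": 0,"grip": 1},{"x": -0.22,"y": 0,"z": 0,"ax": 0,"ay": 0,"az": 0,"grip": 1},{"x": -0.224,"y": 0,"z": 0,"ax": 0,"ay": 0,"az": 0,"grip": 1},{"x": -0.228,"y": 0,"z": 0,"ax": 0,"ay": 0,"az": 0,"grip": 1}]}}

```text
time: 21.7
tool_pos: [0.5779, 0.1563, 0.0788]
tcp_rot: [0.203, 3.132, -0.004]
wrist_force: [-2.1, -4.9, 6.6]
width: 0.131
grip_force: 40.2
```

Call:
{"api": "step_arm", "payload": {"series": [{"x": -0.003,"y": 0,"z": 0,"ax": 0,"ay": 0,"az": 0,"grip": 1},{"x": -0.006,"y": 0,"z": 0,"ax": 0,"ay": 0,"az": 0,"grip": 1},{"x": -0.009,"y": 0,"z": 0,"ax": 0,"ay": 0,"az": 0,"grip": 1},{"x": -0.012,"y": 0,"z": 0,"ax": 0,"ay": 0,"az": 0,"grip": 1},{"x": -0.012,"y": 0,"z": 0,"ax": 0,"ay": 0,"az": 0,"grip": 1}]}}

```text
time: 22.2
tool_pos: [0.5837, 0.1555, 0.0788]
tcp_rot: [0.203, 3.132, -0.004]
wrist_force: [-2.4, -5.1, 6.2]
width: 0.132
grip_force: 40.2
```

```bash
python3 - <<'E'
from kin import *
s=bot.read_state(); print(s['width'],s['grip_force'],s['wrist_force'],(np.array(s['tool_pos'])-RO)@X)
a=cam('side'); g=cv2.cvtColor(a['img'],cv2.COLOR_RGB2GRAY)
for z in (.03,.06,.10):
    print(z,[int(g[int(v),int(u)]) for u,v in (proj(a,rk(x,-.032,z)) for x in np.arange(.02,.15,.003))])
E
```

```text
0.13240106605655833 40.21246254444122 [-2.40998391 -5.09457015  6.15109911] 0.0039487174132747955
0.03 [97, 99, 98, 85, 68, 81, 94, 98, 97, 100, 100, 100, 97, 100, 65, 104, 101, 98, 99, 98, 103, 99, 100, 80, 105, 96, 99, 103, 101, 99, 99, 102, 105, 92, 100, 98, 100, 95, 93, 96, 128, 161, 144, 142]
0.06 [96, 99, 74, 71, 97, 114, 97, 95, 99, 100, 98, 97, 98, 114, 97, 101, 102, 98, 98, 97, 99, 99, 96, 120, 103, 99, 99, 97, 96, 98, 98, 103, 141, 96, 101, 100, 97, 100, 102, 98, 162, 148, 145, 146]
0.1 [77, 85, 66, 102, 83, 104, 91, 91, 95, 98, 98, 93, 90, 100, 121, 98, 89, 93, 92, 96, 92, 90, 95, 108, 94, 92, 101, 96, 98, 92, 90, 99, 137, 93, 94, 95, 93, 97, 90, 91, 81, 110, 255, 152]
```

Call:
{"api": "step_arm", "payload": {"series": [{"x": -0.002,"y": 0,"z": 0,"ax": 0,"ay": 0,"az": 0,"grip": 1},{"x": -0.004,"y": 0,"z": 0,"ax": 0,"ay": 0,"az": 0,"grip": 1},{"x": -0.006,"y": 0,"z": 0,"ax": 0,"ay": 0,"az": 0,"grip": 1},{"x": -0.006,"y": 0,"z": 0,"ax": 0,"ay": 0,"az": 0,"grip": 1}]}}

```text
time: 22.65
tool_pos: [0.5864, 0.1552, 0.0788]
tcp_rot: [0.204, 3.132, -0.004]
wrist_force: [-3.6, -5.1, 7.7]
width: 0.135
grip_force: 40.3
```

Call:
{"api": "step_arm", "payload": {"series": [{"x": -0.002,"y": 0,"z": 0,"ax": 0,"ay": 0,"az": 0,"grip": 1},{"x": -0.004,"y": 0,"z": 0,"ax": 0,"ay": 0,"az": 0,"grip": 1},{"x": -0.006,"y": 0,"z": 0,"ax": 0,"ay": 0,"az": 0,"grip": 1},{"x": -0.006,"y": 0,"z": 0,"ax": 0,"ay": 0,"az": 0,"grip": 1}]}}

```text
time: 23.05
tool_pos: [0.5888, 0.1548, 0.0788]
tcp_rot: [0.204, 3.134, -0.004]
wrist_force: [-5.8, -4.9, 8.7]
width: 0.129
grip_force: 40.4
```

Call:
{"api": "step_arm", "payload": {"series": [{"x": -0.002,"y": 0,"z": 0,"ax": 0,"ay": 0,"az": 0,"grip": 1},{"x": -0.004,"y": 0,"z": 0,"ax": 0,"ay": 0,"az": 0,"grip": 1},{"x": -0.004,"y": 0,"z": 0,"ax": 0,"ay": 0,"az": 0,"grip": 1}]}}

```text
time: 23.35
tool_pos: [0.59, 0.1547, 0.0788]
tcp_rot: [-0.204, -3.135, 0.004]
wrist_force: [-8.2, -5.2, 9.9]
width: 0.134
grip_force: 40.7
```

Call:
{"api": "step_arm", "payload": {"series": [{"x": -0.002,"y": 0,"z": 0,"ax": 0,"ay": 0,"az": 0,"grip": 1},{"x": -0.004,"y": 0,"z": 0,"ax": 0,"ay": 0,"az": 0,"grip": 1},{"x": -0.004,"y": 0,"z": 0,"ax": 0,"ay": 0,"az": 0,"grip": 1}]}}

```text
time: 23.65
tool_pos: [0.59, 0.1547, 0.0788]
tcp_rot: [-0.204, -3.131, 0.005]
wrist_force: [-13.5, -3.6, 15.1]
width: 0.13
grip_force: 41.4
```

Motion has stopped at x = 0.590 while the push force rises to 13.5 N, so the row is closed up. Releasing and retreating straight up.

Call:
{"api": "step_arm", "payload": {"series": [{"x": 0.002,"y": 0,"z": -0.004,"ax": 0,"ay": 0,"az": 0,"grip": 1},{"x": 0.002,"y": 0,"z": -0.004,"ax": 0,"ay": 0,"az": 0,"grip": -1},{"x": 0.002,"y": 0,"z": -0.004,"ax": 0,"ay": 0,"az": 0,"grip": -1},{"x": 0.002,"y": 0,"z": -0.004,"ax": 0,"ay": 0,"az": 0,"grip": -1},{"x": 0.002,"y": 0,"z": -0.004,"ax": 0,"ay": 0,"az": 0,"grip": -1},{"x": 0.002,"y": 0,"z": -0.004,"ax": 0,"ay": 0,"az": 0,"grip": -1},{"x": 0.002,"y": 0,"z": -0.05,"ax": 0,"ay": 0,"az": 0,"grip": -1},{"x": 0.002,"y": 0,"z": -0.12,"ax": 0,"ay": 0,"az": 0,"grip": -1},{"x": 0.002,"y": 0,"z": -0.2,"ax": 0,"ay": 0,"az": 0,"grip": -1},{"x": 0.002,"y": 0,"z": -0.3,"ax": 0,"ay": 0,"az": 0,"grip": -1},{"x": 0.1,"y": 0,"z": -0.4,"ax": 0,"ay": 0,"az": 0,"grip": -1},{"x": 0.2,"y": 0,"z": -0.4,"ax": 0,"ay": 0,"az": 0,"grip": -1}]}}

```text
time: 24.85
tool_pos: [0.5122, 0.167, 0.2802]
tcp_rot: [0.205, 3.123, 0.003]
wrist_force: [-0.2, 0.6, 0.9]
width: 0.997
grip_force: 0.0
```

```bash
python3 - <<'E'
from kin import *
a=cam('side'); g=cv2.cvtColor(a['img'],cv2.COLOR_RGB2GRAY)
for z in (.03,.06,.10):
    print(z,[int(g[int(v),int(u)]) for u,v in (proj(a,rk(x,-.032,z)) for x in np.arange(.026,.15,.002))])
m=(a['img'].max(2)<45).astype(np.uint8); m[:, :190]=0;m[:,250:]=0;m[:170]=0;m[230:]=0
n,l,st,ce=cv2.connectedComponentsWithStats(m)
for i in range(1,n):
    if st[i][4]>60: p=onz(a,st[i][0]+st[i][2]/2,st[i][1]+2,.106); print(st[i].tolist(),'post rack x',(p-RO)@X)
s=bot.read_state(); print(s['tool_pos'],s['wrist_force'],s['time'])
E
```

```text
0.03 [153, 142, 149, 149, 141, 66, 92, 92, 93, 99, 96, 95, 91, 98, 98, 97, 99, 97, 98, 95, 68, 68, 100, 98, 100, 90, 93, 93, 98, 91, 98, 98, 96, 81, 81, 97, 94, 97, 94, 94, 96, 96, 100, 97, 96, 99, 65, 65, 100, 100, 97, 96, 95, 92, 92, 93, 125, 125, 153, 147, 147, 141]
0.06 [97, 97, 99, 81, 67, 65, 62, 104, 90, 90, 99, 95, 97, 98, 95, 99, 99, 98, 100, 96, 100, 97, 95, 95, 98, 91, 94, 94, 97, 99, 99, 97, 99, 81, 81, 102, 96, 96, 97, 92, 97, 97, 97, 100, 100, 100, 68, 68, 100, 93, 97, 97, 95, 98, 98, 92, 117, 155, 155, 143, 142, 142]
0.1 [91, 97, 97, 90, 184, 154, 88, 120, 93, 96, 96, 98, 94, 88, 88, 91, 92, 96, 96, 95, 71, 71, 91, 94, 91, 91, 90, 88, 87, 87, 83, 90, 97, 96, 79, 93, 94, 94, 98, 95, 91, 96, 88, 96, 96, 97, 68, 92, 92, 87, 89, 89, 91, 91, 83, 83, 84, 75, 75, 101, 236, 153]
[216, 181, 12, 26, 240] post rack x 0.010525994221847326
[0.50312151 0.16758376 0.27915404] [-8.36749312 -0.58273719 -0.84570891] 24.9
```

```bash
python3 -c "
from workcell import bot
print(bot.finish_job())"
```

```text
the job is handed in; nothing more can be done
None
```

I handed the job in after about 25 s of the 72 s allowed: the loose cassette stands tab-up at the front of the row, the follower is pushed forward until it stopped moving, and the last side image shows all four cassettes upright with no visible gaps. I had to set the cassette down once and regrip it; I steered clear of the bottle, jug and jar but did not check them separately at the end.

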